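# Load, shut and start the bench demagnetiser

### The arm

A 6-joint arm with a two-finger parallel gripper is mounted at the origin on a cart in front of the work surface, level with it; the furniture and walls round the work are solid. World frame = base frame: x ahead of the robot, y to its left, z up, the work surface at z = 0. Lengths are in m, angles in rad, forces in N, time in s.
With the tool pointing down it reaches from about 0.25 to 0.8 m from the base axis. Payload 8.5 kg.
Tool frame: the origin (TCP) lies midway between the tips of the shut fingers; the grasp point (between the pads) lies 19 mm behind it (bot.grip_point_offset is the distance from the TCP to the grasp point, in m); z points along the fingers, x is the direction in which the jaws open and shut, and the axes are right-handed (so a half turn about z gives the same grasp; the last joint's range is limited). The gripper opens to 85 mm and grips with 20 to 120 N. Pads are 22 mm wide; open, the fingers measure 114 mm over their backs; the gripper's body (76 mm by 85 mm) begins 54 mm behind the grasp point. The pads swing forward as they close: fully open they stand 13 mm farther back than shut.
Start: joints at [1.179, 0.238, -0.013, 1.319, 0, 1.571], TCP at [0.2, 0.485, 0.231] pointing down, gripper open.
Joint ranges: [-2.66, 2.66], [-1.03, 1.9], [-1.14, 1.46], [-1.82, 2.27], [-1.45, 1.34], [-3.14, 3.14]. Speed limits (rad/s): [2.22, 2.22, 2.79, 3.14, 3.14, 3.14].

### API

Orientations are given as a 3x3 rotation matrix whose columns are the frame's x, y, z axes.
In Python, from workcell import bot gives the robot as it stands. The module is installed in compiled form; this text tells all that it offers.
- The arm moves only by the tool play_rows, never from a script. Its arguments are lists of equal length, an entry for each row: "fingers": the finger opening in mm, from 0 to 85.4; "travel": the shift along the world's x, y, z in mm, a list of three; "angular": the turn, a rotation vector about the world's x, y, z in degrees, a list of three. In form: {"fingers": [fingers, ...], "travel": [[dx, dy, dz], ...], "angular": [[ax, ay, az], ...]}. A call has 1 to 12 rows; each row is the pose to reach, as a shift and turn from the pose commanded when the call began; what a row does not reach only later rows make up. A row lasts 1/12 s, in which the tool goes at most 41.7 mm and 7.16 degrees, less where a joint would pass 70% of its speed; a pose out of reach is approached as far as the arm can. A call with a gripper value outside its range is refused whole. The fingers move at their own pace and stop on an object; the grip force is fixed at half the most. Time passes only in rows, so rows that repeat a pose let the fingers close. It gives the time, the measured TCP pose, the force and the opening at its end, in the units of the state.
- bot.state(): the state, without advancing time (a new reading comes with each control period).
- bot.capture(name): name is "scene" or "top" or "wrist"; returns a dict with "frame" (400x640x3 uint8, red, green, blue), "vertical_fov" (degrees; the focal length in pixels is half the picture's height over the tangent of half this angle, whatever the lens; pixels are square), "cx", "cy" (the principal point, pixels), "xyz" and "rotation" of the camera in the world. Camera axes: x right, y down, z forward; pixel columns grow to the right and rows downward; lengths in m; the calibration is good to about 2 mm. A picture is of the moment at which its call begins. There is no depth.
- bot.finish_job(): hands the job in, once; it reports no verdict.
Trained networks look in the newest picture that a camera, given by its name, has taken for a name from the list of things; names that differ only in an ending like _2 or _b are one class to them, and where a whole thing is asked for, a point or a joint stands for the part that bears it (a point fixed in the world has none). Each returns a list of dicts, best first, with "score" (0 to 1); they miss things now and then, are a little off and sometimes report something else, mostly with a low value. They report only what shows in the picture. A call takes as long as a camera call.
- bot.find_in(camera, query): "pixel" ([column, row] in pixels, amid what is visible of it).
- bot.trace(camera, query): "region" (400x640 bool, what is visible of it) and "pixel" ([column, row] in pixels, amid what is visible of it).
The state is a dict: "time": time; "qpos": joint angles; "qd": joint speeds; "tau": joint torques, N m; "eef_pos": TCP position; "orientation": TCP orientation; "ft_force": force on the tool from outside, world axes, zero at the start; "torque": the same for the moment, N m; "width": finger opening in m.
Only numpy, scipy, OpenCV 4.12 (cv2) and the standard library are available. Lean on these libraries where they do the work, as an engineer would, in place of code of your own. Each camera call takes 0.05 s, during which the arm holds its last target.

### The job

Get the bench demagnetiser running: take out the spanner that was left in its open drawer and lay it down on the table, and lay every flange ring that is on the table flat on the drawer floor, hub up, side by side. Then push the drawer fully home until it seats at its detent, and only after that wind the timer key on top clockwise, bit by bit, until it comes to its stop. Leave the V-block and the dish of nuts where they are.

Things in the scene. Friction and masses are not known exactly. Their poses are not given: they have to be found in the camera images.
- demag_unit: the demagnetiser, a grey sheet-steel box fixed to the table, 110 mm deep (x), 312 mm wide (y), 62 mm high, its open front facing its own -x. Origin at the centre of its underside; x points to its back, y to its left seen from the front. The back, cheeks and roof are solid; the drawer fills its inside and comes out at the front. Behind it, about 0.68 m ahead of the robot, begins the raised base of the welding fixture
- drawer (a joint): how far the drawer is open, in m: 0 = fully home, about 0.082 to 0.088 at the start, 0.09 = out to its stop. It slides straight along the unit's -x with about 2 N of friction, and stays where it is left. Over the last 12 mm a sprung roller must be overcome (about 7 N of push); past it the drawer seats at 0 against its stop and is held. Pushed less far, it stays or comes back to between 0.006 and 0.012
- drawer_in (a point): centre of the drawer's inner floor (moves with the drawer; axes as the unit's). The inner floor is flat, 90 mm (x) by 292 mm (y), 16 mm above the table; round it stand side and back walls 4 mm thick and 18 mm higher than the floor, and a front panel 8 mm thick, 312 mm wide, whose top is 52 mm above the table. Three rings fit in one row along y. Wide open, only the rearmost 2 to 8 mm of the floor lie under the unit's roof
- drawer_front (a point): middle of the outer (front) face of the drawer's front panel, 40 mm above the table; the face is flat, upright, looks to the unit's -x, with no handle standing out
- key (a joint): angle of the timer key in rad: grows as it is wound clockwise seen from above, 0.0 to 0.5 at the start, 6.0 (not quite one turn) at the stop where it is fully wound. It resists with 0.07 to 0.12 N m, more as it is wound, and stays where it is let go
- key_grip (a point): middle of the key's wing, the point to grip, on the upright turning axis, on top of the unit 98 mm above the table and turning with the key. The wing is an upright flat piece 52 mm long (its own x), 10 mm thick (its own y, grip across this) and 28 mm high, from 84 to 112 mm above the table; at joint value 0 its length lies along the unit's x. Below it a 62 mm wide round boss ends 70 mm above the table
- spanner: steel combination spanner 192 mm long (its y), 28 mm wide at the ends, shank 14 mm wide and 6 mm thick, ring end (+y) 10 mm thick, 0.08 kg; origin at its middle, on its underside. It starts lying in the drawer, along the drawer's width
- flange_0: plain steel flange ring, 60 mm across and 10 mm thick with a 34 mm hub standing 4 mm higher (14 mm in all), bored through, 0.09 kg, lying flat on the table; origin at the centre of its underside, z up out of the hub. Two or three of the three rings are there; an absent one reads None
- flange_1: plain steel flange ring, 60 mm across and 10 mm thick with a 34 mm hub standing 4 mm higher (14 mm in all), bored through, 0.09 kg, lying flat on the table; origin at the centre of its underside, z up out of the hub. Two or three of the three rings are there; an absent one reads None
- flange_2: plain steel flange ring, 60 mm across and 10 mm thick with a 34 mm hub standing 4 mm higher (14 mm in all), bored through, 0.09 kg, lying flat on the table; origin at the centre of its underside, z up out of the hub. Two or three of the three rings are there; an absent one reads None
- bracket_u: small stamped U bracket 26x36x22 mm, a bystander; origin at the centre of its underside
- bracket_l: small stamped L bracket 22x34x28 mm, a bystander; origin at the centre of its underside
- v_block: ground steel V-block 45x48x36 mm, to be left alone; origin at the centre of its underside
- parts_dish: steel dish of weld nuts, 95 mm across, 28 mm high, to be left alone; origin at the centre of its underside

How it is judged:
By the outcome, as a careful person would: the job done as asked, in the order asked, and still so for the second after the job is handed in, with the robot touching nothing.
Of flange_0, flange_1, flange_2 only 2 to 3 are there at a start; the rules pass over those that are not, and their reading is None.
At some moment in a run one of flange_0, flange_1, flange_2, spanner may be knocked a few centimetres aside while the robot is not near it.
Once in a run the grip may slacken for a moment while it holds something.
It also fails if it takes over 210 s, if anything falls off the work surface, if the arm or the gripper's body presses on something with over 40 N, if the wrist force passes 120 N, or if a joint passes its speed limit or range.

## Working session

There is one attempt and no reset: what is moved stays moved. The work goes in short steps, Python scripts to look and compute and a tool call to move; the robot and the scene stay as the last step left them, time stands still between calls to the robot, and variables do not carry over. Pictures are saved under pics/ and viewed, and the job is handed in when it is done.

Besides the shell and the picture viewer there is one more tool, called after "Request:" by a JSON object that holds its "fn" and its "kwargs", one argument or row to a line. play_rows: Moves the arm, as the interface text tells. Its arguments: {"type":"object","properties":{"fingers":{"type":"array","items":{"type":"number"}},"travel":{"type":"array","items":{"type":"array","items":{"type":"number"}}},"angular":{"type":"array","items":{"type":"array","items":{"type":"number"}}}},"required":["fingers","travel","angular"]}

```bash
mkdir -p pics; cat > h.py <<'E'
import numpy as np, cv2
from workcell import bot
def cap(n,fn=None):
    c=bot.capture(n)
    if fn: cv2.imwrite('pics/'+fn,cv2.cvtColor(c['frame'],cv2.COLOR_RGB2BGR))
    return c
def f(c): return 200/np.tan(np.radians(c['vertical_fov'])/2)
def p2w(c,px,z):
    d=np.array([(px[0]-c['cx'])/f(c),(px[1]-c['cy'])/f(c),1.]); d=np.array(c['rotation'])@d
    o=np.array(c['xyz']); return o+d*(z-o[2])/d[2]
def w2p(c,p):
    q=np.array(c['rotation']).T@(np.array(p)-np.array(c['xyz'])); return np.array([c['cx'],c['cy']])+f(c)*q[:2]/q[2]
E
python3 - <<'E'
from h import *
s=bot.state(); print(s['time'],s['eef_pos'],s['width'],bot.grip_point_offset); print(np.round(s['orientation'],3))
for n in ['scene','top','wrist']:
    c=cap(n,n+'0.png'); print(n,c['vertical_fov'],c['cx'],c['cy'],c['xyz']); print(np.round(c['rotation'],3))
E
```

```text
0.0 [0.20030057 0.48483963 0.23067219] 0.08513412118415684 0.0187
[[ 0.382  0.924 -0.001]
 [ 0.924 -0.382 -0.001]
 [-0.001  0.    -1.   ]]
scene 50.19528897668883 313.5703468723415 202.28386553621482 [-0.19869025 -0.45141586  1.04094171]
[[ 0.499 -0.645  0.578]
 [-0.866 -0.373  0.332]
 [ 0.001 -0.667 -0.745]]
top 52.05268578674166 324.1987723749167 197.52694237433576 [ 0.2511575  -0.04403267  1.22693633]
[[ 0.188 -0.956  0.227]
 [-0.982 -0.184  0.039]
 [ 0.005 -0.231 -0.973]]
wrist 60.97683686935171 320.11299183950234 200.80029668123896 [0.13672241 0.50978366 0.37359444]
[[ 0.382  0.891  0.245]
 [ 0.924 -0.368 -0.103]
 [-0.001  0.266 -0.964]]
```

View pics/top0.png

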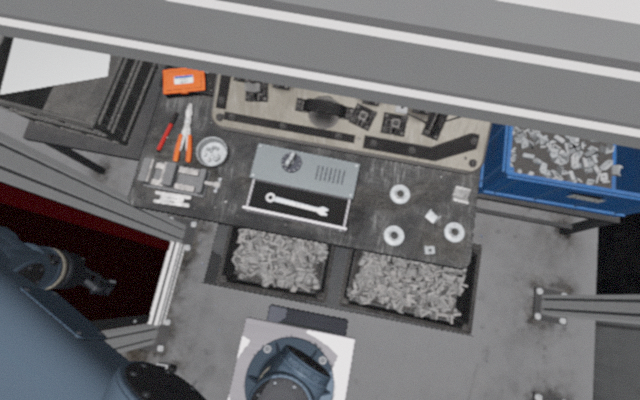

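View pics/scene0.png

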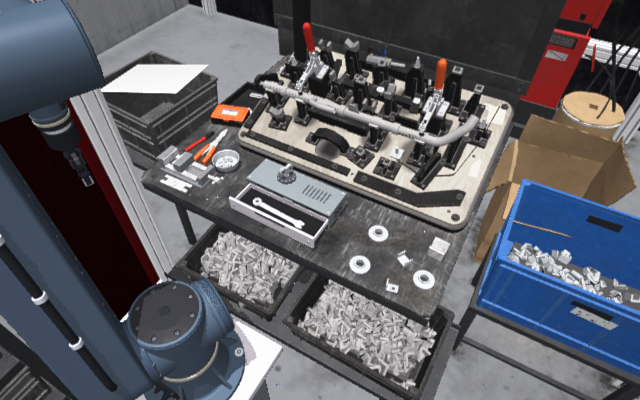

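```bash
python3 - <<'E'
from h import *
c=cap('top')
for q,z in [('flange_0',.01),('spanner',.019),('bracket_u',.01),('bracket_l',.01),('v_block',.018),('parts_dish',.014),('key_grip',.098),('demag_unit',.062),('drawer_front',.04)]:
    for r in bot.trace('top',q)[:4]:
        print(q,round(r['score'],2),np.round(r['pixel'],1),np.round(p2w(c,r['pixel'],z),4), r['region'].sum())
E
```

```text
flange_0 0.81 [452.4 235.5] [ 0.4932 -0.3943  0.01  ] 282
flange_0 0.6 [398.2 194.2] [ 0.5886 -0.2163  0.01  ] 288
flange_0 0.49 [397.7 233.8] [ 0.4674 -0.2327  0.01  ] 256
spanner 0.73 [290.3 200.8] [0.504  0.1027 0.019 ] 337
bracket_u 0.58 [430.1 215.8] [ 0.5402 -0.321   0.01  ] 98
bracket_u 0.41 [433.  247.2] [ 0.4475 -0.3417  0.01  ] 87
bracket_l 0.58 [430.1 215.8] [ 0.5402 -0.321   0.01  ] 98
bracket_l 0.41 [433.  247.2] [ 0.4475 -0.3417  0.01  ] 87
v_block 0.89 [459.3 197. ] [ 0.6128 -0.3989  0.018 ] 330
parts_dish 0.95 [214.9 150.7] [0.6177 0.3677 0.014 ] 665
key_grip 0.47 [291.1 159. ] [0.6095 0.1165 0.098 ] 115
demag_unit 0.73 [301.1 185.1] [0.5474 0.0761 0.062 ] 6901
drawer_front 0.68 [299.8 203.4] [0.4972 0.0708 0.04  ] 3190
```

```bash
python3 - <<'E'
import cv2
i=cv2.imread('pics/top0.png')
cv2.imwrite('pics/z1.png',cv2.resize(i[130:240,230:380],None,fx=5,fy=5,interpolation=cv2.INTER_CUBIC))
cv2.imwrite('pics/z2.png',cv2.resize(i[170:265,370:485],None,fx=6,fy=6,interpolation=cv2.INTER_CUBIC))
E
```

```text
(no output)
```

View pics/z1.png

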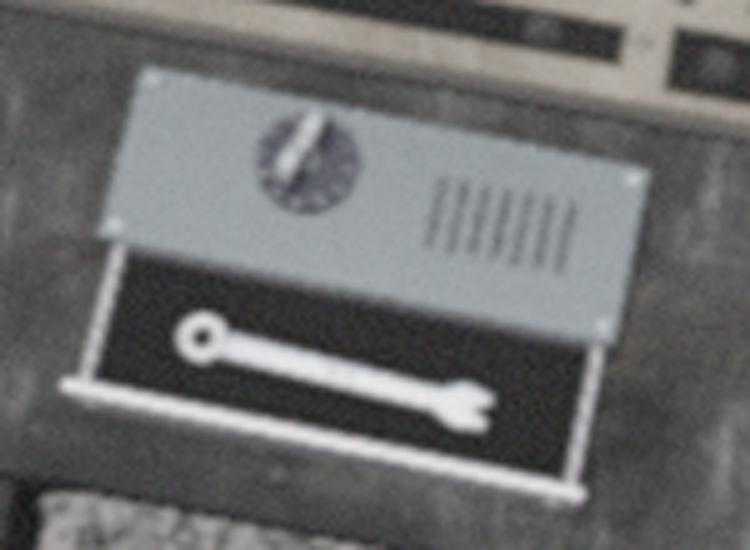

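View pics/z2.png

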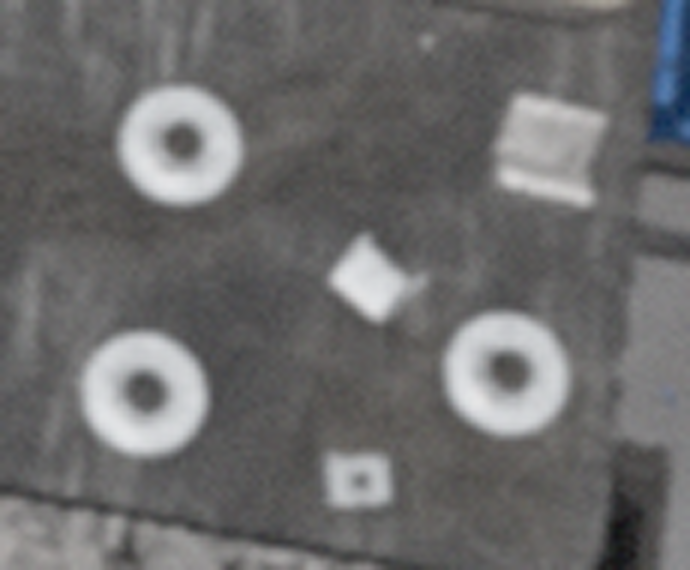

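```bash
python3 - <<'E'
from h import *
from scipy.optimize import least_squares
c=cap('top')
for z,pts in [(.062,[(147,68),(650,172),(612,345),(100,237)]),(.052,[(62,385),(583,495)]),(.02,[(202,337),(465,405)]),(.098,[(313,120),(288,170)])]:
    for p in pts: print(z,np.round(p2w(c,np.array(p)/5+[230,130]-.4,z),4))
for p in [(180,146),(145,393),(507,373)]: print(np.round(p2w(c,np.array(p)/6+[370,170]-.4,.012),4))
P=np.array([(147,68),(650,172),(612,345),(100,237)])/5+[230,130]-.4
def res(v):
    x,y,t=v;R=np.array([[np.cos(t),-np.sin(t)],[np.sin(t),np.cos(t)]])
    return np.concatenate([w2p(c,[*(np.array([x,y])+R@np.array(q)),.062])-p for q,p in zip([(.055,.156),(.055,-.156),(-.055,-.156),(-.055,.156)],P)])
r=least_squares(res,[.6,.08,0]);print(r.x,np.degrees(r.x[2]),np.round(r.fun,2))
E
```

```text
0.062 [0.6516 0.2269 0.062 ]
0.062 [ 0.6442 -0.0821  0.062 ]
0.062 [ 0.5355 -0.0781  0.062 ]
0.062 [0.5429 0.2305 0.062 ]
0.052 [0.4534 0.234  0.052 ]
0.052 [ 0.4469 -0.0773  0.052 ]
0.02 [0.5038 0.1653 0.02  ]
0.02 [0.4926 0.001  0.02  ]
0.098 [0.6262 0.1167 0.098 ]
0.098 [0.5937 0.1246 0.098 ]
[ 0.5897 -0.2201  0.012 ]
[ 0.461  -0.2214  0.012 ]
[ 0.505  -0.3975  0.012 ]
[ 0.59364289  0.07432202 -0.02542831] -1.456934591453706 [-0.56 -0.43  0.32 -0.09  0.65  0.4  -0.43  0.03]
```

Request:
{"fn": "play_rows", "kwargs": {
  "fingers": [40, 40, 40, 40, 40, 40, 40, 40, 40, 40, 40, 40],
  "travel": [
    [20, -30, 15],
    [40, -70, 30],
    [60, -110, 45],
    [80, -150, 60],
    [100, -190, 70],
    [120, -230, 70],
    [140, -270, 70],
    [160, -310, 70],
    [180, -350, 70],
    [195, -388, 70],
    [205, -425, 70],
    [215, -462, 70]
  ],
  "angular": [
    [0, 0, 3],
    [0, 0, 6],
    [0, 0, 9],
    [0, 0, 12],
    [0, 0, 15],
    [0, 0, 18],
    [0, 0, 21],
    [0, 0, 21],
    [0, 0, 21],
    [0, 0, 21],
    [0, 0, 21],
    [0, 0, 21]
  ]
}}

```text
time: 1.7
eef_pos: [0.4089, 0.0447, 0.3015]
orientation: [[0.025, 1.0, 0.001], [1.0, -0.025, 0.0], [0.0, 0.001, -1.0]]
ft_force: [0.2, 1.1, -0.1]
width: 0.0401
```

Request:
{"fn": "play_rows", "kwargs": {
  "fingers": [40, 40, 40, 40, 40],
  "travel": [
    [0, -35, 0],
    [0, -70, 0],
    [0, -100, 0],
    [0, -100, 0],
    [0, -100, 0]
  ],
  "angular": [
    [0, 0, 0],
    [0, 0, 0],
    [0, 0, 0],
    [0, 0, 0],
    [0, 0, 0]
  ]
}}

```text
time: 2.12
eef_pos: [0.4082, -0.0547, 0.3013]
orientation: [[0.029, 1.0, 0.0], [1.0, -0.029, -0.0], [-0.0, 0.0, -1.0]]
ft_force: [-0.5, 0.1, -0.2]
width: 0.0397
```

```bash
python3 - <<'E'
from h import *
s=bot.state(); print(s['time'],s['eef_pos'],s['width'],s['qpos'],s['ft_force']); print(np.round(s['orientation'],3))
c=cap('wrist','w1.png'); print(c['xyz'])
for q,z in [('flange_0',.012),('spanner',.019),('bracket_u',.01),('v_block',.018),('key_grip',.112)]:
    for r in bot.trace('wrist',q)[:4]:
        print(q,round(r['score'],2),np.round(r['pixel'],1),np.round(p2w(c,r['pixel'],z),4), r['region'].sum())
E
```

```text
2.1167 [ 0.40823228 -0.05470222  0.30128465] 0.03972998680820389 [-1.33182327e-01  2.69339661e-02 -8.75110585e-02  1.45634512e+00
 -2.95312306e-05 -1.04108722e-01] [-0.4805948   0.10627295 -0.19434798]
[[ 0.029  1.     0.   ]
 [ 1.    -0.029 -0.   ]
 [-0.     0.    -1.   ]]
[ 0.33947585 -0.05375756  0.44412725]
flange_0 0.81 [199.7 201.3] [ 0.4548 -0.216   0.012 ] 1378
flange_0 0.75 [203.6 282.3] [ 0.5734 -0.2252  0.012 ] 604
flange_0 0.71 [429.1 226.7] [0.4992 0.0887 0.012 ] 1823
spanner 0.7 [203.3 284.2] [ 0.5725 -0.2232  0.019 ] 637
spanner 0.67 [426.  228.8] [0.4995 0.0824 0.019 ] 1823
bracket_u 0.75 [431.9 224.2] [0.4965 0.0929 0.01  ] 16523
bracket_u 0.61 [116.1 187.8] [ 0.4338 -0.3241  0.01  ] 456
bracket_u 0.6 [127.1 259.8] [ 0.5366 -0.3282  0.01  ] 568
v_block 0.93 [ 80.8 312.1] [ 0.6122 -0.4041  0.018 ] 1786
key_grip 0.57 [199.6 200.1] [ 0.4268 -0.1784  0.112 ] 1332
```

View pics/w1.png

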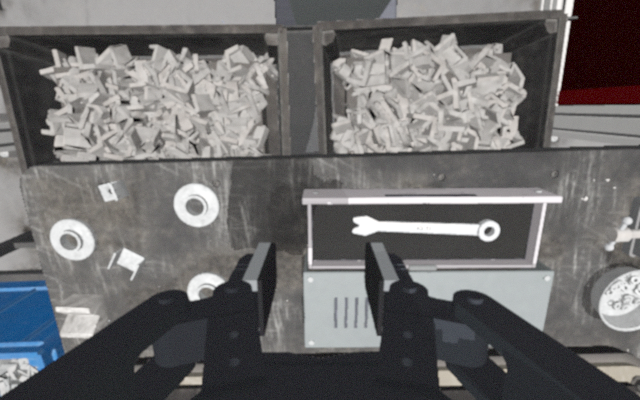

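```bash
python3 - <<'E'
import cv2
i=cv2.imread('pics/w1.png')
cv2.imwrite('pics/z3.png',cv2.resize(i[180:280,290:560],None,fx=2.9,fy=2.9,interpolation=cv2.INTER_CUBIC))
cv2.imwrite('pics/z4.png',cv2.resize(i[160:320,20:240],None,fx=3.5,fy=3.5,interpolation=cv2.INTER_CUBIC))
E
```

```text
(no output)
```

View pics/z3.png

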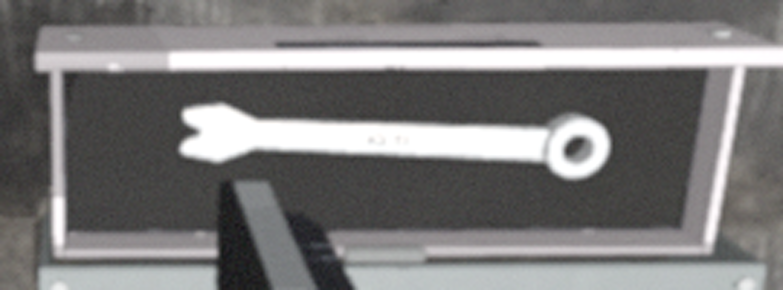

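View pics/z4.png

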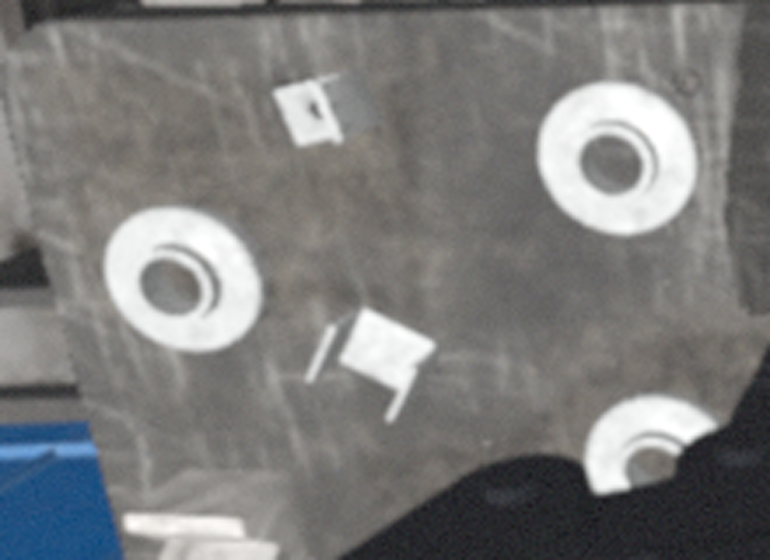

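```bash
cat >> h.py <<'E'
def Z(c,p,k,o,z): return np.round(p2w(c,(np.array(p)+.5)/k-.5+np.array(o),z),4)
E
python3 - <<'E'
from h import *
c=cap('wrist')
a=lambda p,z:Z(c,p,2.9,(290,180),z)
b=lambda p,z:Z(c,p,3.5,(20,160),z)
print('ringend',a((578,146),.026),'jaw',a((215,132),.021),'shank',a((260,135),.022),a((540,143),.022))
print('panel outer top L/R',a((782,45),.052),a((38,52),.052),'inner',a((70,68),.052),a((700,66),.052))
print('panel bottom inside at floor?', a((100,70),.016))
print('roof front',a((45,268),.062),a((750,262),.062), 'backwall top front edge',a((100,232),.034),a((680,230),.034))
print('floor left/right',a((68,150),.016),a((695,150),.016))
print('rings',b((617,158),.010),b((183,280),.010),'hub',b((607,163),.014),b((173,285),.014), 'third left edge,top',b((584,460),.01),b((655,394),.01))
E
```

```text
ringend [0.4999 0.1656 0.026 ] jaw [0.4912 0.0024 0.021 ] shank [0.4927 0.0227 0.022 ] [0.4996 0.1502 0.022 ]
panel outer top L/R [0.4477 0.2311 0.052 ] [ 0.4435 -0.0748  0.052 ] inner [ 0.4506 -0.0618  0.052 ] [0.4559 0.1987 0.052 ]
panel bottom inside at floor? [ 0.4621 -0.0492  0.016 ]
roof front [ 0.5363 -0.0748  0.062 ] [0.5406 0.2259 0.062 ] backwall top front edge [ 0.5333 -0.0509  0.034 ] [0.5385 0.2121 0.034 ]
floor left/right [ 0.5002 -0.0648  0.016 ] [0.507  0.2251 0.016 ]
rings [ 0.4611 -0.2197  0.01  ] [ 0.5067 -0.3954  0.01  ] hub [ 0.4619 -0.2222  0.014 ] [ 0.5071 -0.3966  0.014 ] third left edge,top [ 0.589  -0.2487  0.01  ] [ 0.56   -0.2164  0.01  ]
```

Request:
{"fn": "play_rows", "kwargs": {
  "fingers": [30, 30, 30, 30, 30, 30, 30, 30, 30, 30, 30, 30],
  "travel": [
    [8, 12, -5],
    [16, 24, -10],
    [24, 36, -20],
    [32, 48, -30],
    [40, 60, -45],
    [48, 72, -60],
    [56, 84, -75],
    [64, 96, -90],
    [72, 110, -105],
    [80, 125, -120],
    [86, 135, -130],
    [88, 140, -140]
  ],
  "angular": [
    [0, 0, -7],
    [0, 0, -14],
    [0, 0, -21],
    [0, 0, -28],
    [0, 0, -35],
    [0, 0, -42],
    [0, 0, -49],
    [0, 0, -56],
    [0, 0, -63],
    [0, 0, -70],
    [0, 0, -77],
    [0, 0, -84]
  ]
}}

```text
time: 3.47
eef_pos: [0.4969, 0.0887, 0.1603]
orientation: [[0.997, 0.076, -0.0], [0.076, -0.997, 0.0], [-0.0, -0.0, -1.0]]
ft_force: [-0.1, 0.1, -0.3]
width: 0.0298
```

Request:
{"fn": "play_rows", "kwargs": {
  "fingers": [30, 30, 30, 30, 30, 30],
  "travel": [
    [0, 0, -20],
    [0, 0, -45],
    [0, 0, -70],
    [0, 0, -80],
    [0, 0, -80],
    [0, 0, -80]
  ],
  "angular": [
    [0, 0, -7],
    [0, 0, -7.2],
    [0, 0, -7.2],
    [0, 0, -7.2],
    [0, 0, -7.2],
    [0, 0, -7.2]
  ]
}}

```text
time: 3.97
eef_pos: [0.4963, 0.0871, 0.0816]
orientation: [[0.999, -0.045, -0.001], [-0.045, -0.999, -0.0], [-0.001, 0.0, -1.0]]
ft_force: [0.1, 0.0, 0.6]
width: 0.0298
```

```bash
python3 - <<'E'
from h import *
s=bot.state(); print(s['time'],s['eef_pos'],s['width'],s['ft_force']); print(np.round(s['orientation'],3))
c=cap('wrist','w2.png'); print(c['xyz'])
E
```

```text
3.9667 [0.4963183  0.08705857 0.08156741] 0.02979136511992897 [0.06253122 0.0289099  0.63229978]
[[ 0.999 -0.045 -0.001]
 [-0.045 -0.999 -0.   ]
 [-0.001  0.    -1.   ]]
[0.49817448 0.15344971 0.22440966]
```

View pics/w2.png

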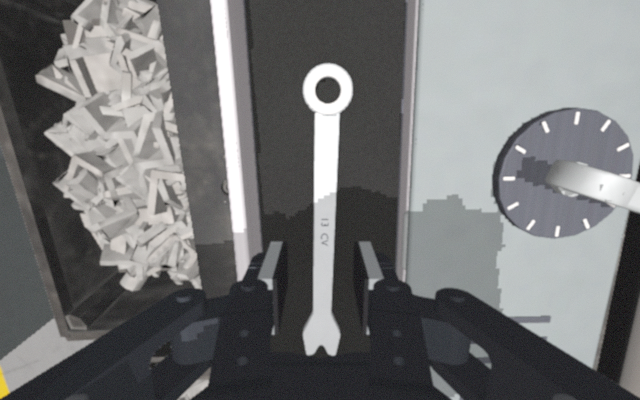

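Request:
{"fn": "play_rows", "kwargs": {
  "fingers": [30, 30, 30, 30, 30, 15, 5, 5, 5, 5, 5],
  "travel": [
    [0, 0, -20],
    [0, 0, -40],
    [0, 0, -55],
    [0, 0, -62],
    [0, 0, -62],
    [0, 0, -62],
    [0, 0, -62],
    [0, 0, -62],
    [0, 0, -62],
    [0, 0, -62],
    [0, 0, -62]
  ],
  "angular": [
    [0, 0, 0],
    [0, 0, 0],
    [0, 0, 0],
    [0, 0, 0],
    [0, 0, 0],
    [0, 0, 0],
    [0, 0, 0],
    [0, 0, 0],
    [0, 0, 0],
    [0, 0, 0],
    [0, 0, 0]
  ]
}}

```text
time: 4.93
eef_pos: [0.4974, 0.0869, 0.0206]
orientation: [[0.999, -0.046, 0.002], [-0.046, -0.999, 0.0], [0.002, -0.001, -1.0]]
ft_force: [-1.4, -0.2, 7.2]
width: 0.0088
```

Request:
{"fn": "play_rows", "kwargs": {
  "fingers": [5, 5, 5],
  "travel": [
    [0, 0, 0],
    [0, 0, 0],
    [0, 0, 0]
  ],
  "angular": [
    [0, 0, 0],
    [0, 0, 0],
    [0, 0, 0]
  ]
}}

```text
time: 5.18
eef_pos: [0.4974, 0.0869, 0.0206]
orientation: [[0.999, -0.046, 0.002], [-0.046, -0.999, 0.0], [0.002, -0.001, -1.0]]
ft_force: [-1.0, 0.1, 7.9]
width: 0.0087
```

```bash
python3 - <<'E'
from h import *
s=bot.state(); print(s['time'],s['eef_pos'],s['width'],s['ft_force'])
c=cap('wrist','w3.png')
E
```

```text
5.1833 [0.49744196 0.08685619 0.02063911] 0.008685768210536708 [-1.00511728  0.05483828  7.89055856]
```

View pics/w3.png

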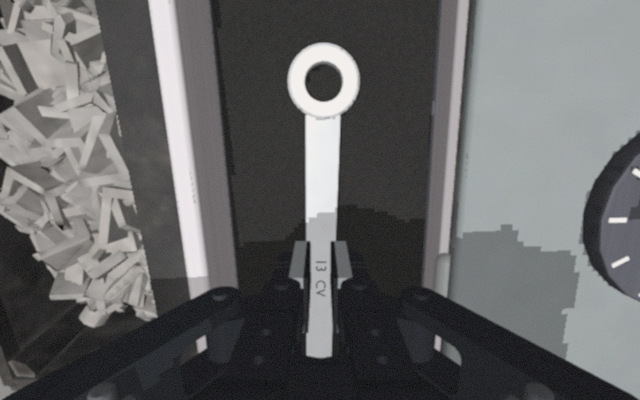

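Request:
{"fn": "play_rows", "kwargs": {
  "fingers": [2, 2, 2, 2, 2],
  "travel": [
    [0, 0, 10],
    [0, 0, 25],
    [0, 0, 50],
    [0, 0, 80],
    [0, 0, 80]
  ],
  "angular": [
    [0, 0, 0],
    [0, 0, 0],
    [0, 0, 0],
    [0, 0, 0],
    [0, 0, 0]
  ]
}}

```text
time: 5.65
eef_pos: [0.4992, 0.0872, 0.1045]
orientation: [[0.999, -0.046, 0.007], [-0.046, -0.999, 0.001], [0.007, -0.002, -1.0]]
ft_force: [1.4, 0.5, -0.6]
width: 0.0087
```

```bash
python3 - <<'E'
from h import *
s=bot.state(); print(s['time'],s['eef_pos'],s['width'],s['ft_force'])
c=cap('wrist','w4.png')
E
```

```text
5.65 [0.49920318 0.08719833 0.10452329] 0.008711163372718092 [ 1.39029772  0.45782617 -0.62069982]
```

View pics/w4.png

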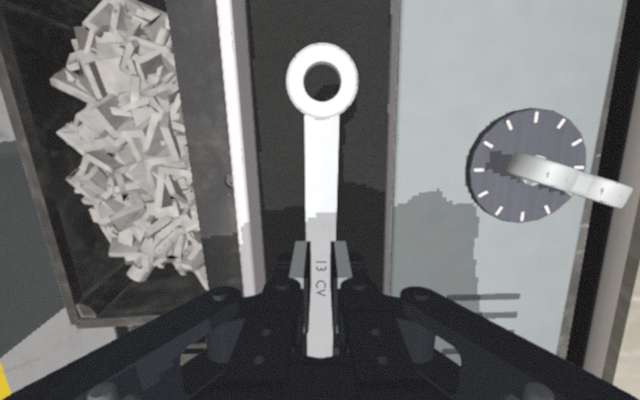

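Request:
{"fn": "play_rows", "kwargs": {
  "fingers": [2, 2, 2, 2, 2, 2, 2, 2, 2, 2, 2, 2],
  "travel": [
    [0, -10, 25],
    [0, -25, 45],
    [0, -45, 50],
    [3, -65, 50],
    [6, -85, 50],
    [10, -105, 50],
    [14, -125, 50],
    [18, -145, 50],
    [22, -165, 50],
    [26, -185, 50],
    [30, -205, 50],
    [33, -217, 50]
  ],
  "angular": [
    [0, 0, 0],
    [0, 0, 0],
    [0, 0, 7],
    [0, 0, 14],
    [0, 0, 21],
    [0, 0, 28],
    [0, 0, 35],
    [0, 0, 42],
    [0, 0, 49],
    [0, 0, 56],
    [0, 0, 63],
    [0, 0, 70]
  ]
}}

```text
time: 6.7
eef_pos: [0.5293, -0.1321, 0.1485]
orientation: [[0.38, 0.925, -0.001], [0.925, -0.38, -0.0], [-0.001, -0.001, -1.0]]
ft_force: [0.8, -1.1, -1.2]
width: 0.0085
```

Request:
{"fn": "play_rows", "kwargs": {
  "fingers": [2, 2, 2, 2, 2, 2, 2],
  "travel": [
    [0, 0, 0],
    [0, 0, -10],
    [0, 0, -35],
    [0, 0, -60],
    [0, 0, -80],
    [0, 0, -90],
    [0, 0, -90]
  ],
  "angular": [
    [0, 0, 7],
    [0, 0, 14],
    [0, 0, 21],
    [0, 0, 21],
    [0, 0, 21],
    [0, 0, 21],
    [0, 0, 21]
  ]
}}

```text
time: 7.28
eef_pos: [0.5276, -0.1299, 0.0568]
orientation: [[0.029, 1.0, -0.004], [1.0, -0.029, 0.001], [0.001, -0.004, -1.0]]
ft_force: [-0.5, 0.5, -0.6]
width: 0.0083
```

```bash
python3 - <<'E'
from h import *
s=bot.state(); print(s['time'],s['eef_pos'],s['width'],s['ft_force'])
c=cap('wrist','w5.png')
c=cap('top','t5.png')
E
```

```text
7.2833 [ 0.52757819 -0.12987866  0.05680934] 0.0083081998200103 [-0.48027353  0.51792733 -0.58744272]
```

View pics/w5.png

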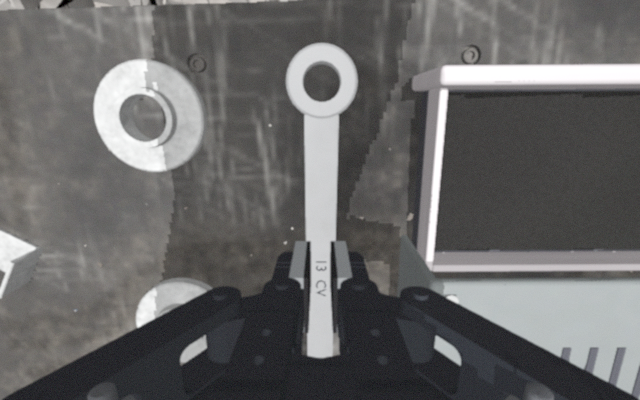

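View pics/t5.png

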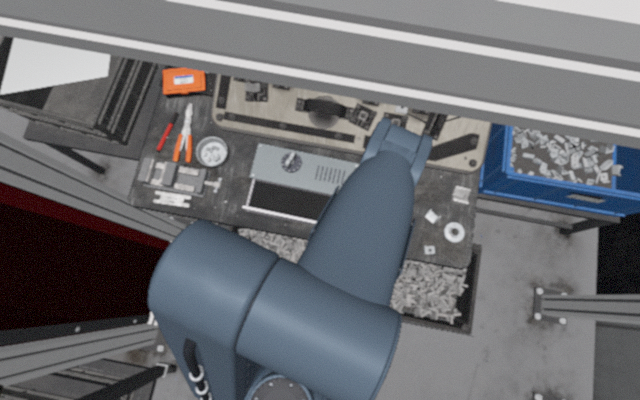

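Request:
{"fn": "play_rows", "kwargs": {
  "fingers": [2, 2, 2, 2, 2, 2, 2],
  "travel": [
    [0, 0, -15],
    [0, 0, -30],
    [0, 0, -40],
    [0, 0, -46],
    [0, 0, -50],
    [0, 0, -52],
    [0, 0, -52]
  ],
  "angular": [
    [0, 0, 0],
    [0, 0, 0],
    [0, 0, 0],
    [0, 0, 0],
    [0, 0, 0],
    [0, 0, 0],
    [0, 0, 0]
  ]
}}

```text
time: 7.97
eef_pos: [0.5296, -0.1304, 0.0074]
orientation: [[0.029, 1.0, 0.0], [1.0, -0.029, -0.0], [-0.0, 0.0, -1.0]]
ft_force: [0.5, -0.5, -1.4]
width: 0.0087
```

Request:
{"fn": "play_rows", "kwargs": {
  "fingers": [2, 2, 10, 28, 28, 28, 28, 28],
  "travel": [
    [0, 0, -2],
    [0, 0, -2],
    [0, 0, -2],
    [0, 0, -2],
    [0, 0, -2],
    [0, 0, 30],
    [0, 0, 70],
    [0, 0, 110]
  ],
  "angular": [
    [0, 0, 0],
    [0, 0, 0],
    [0, 0, 0],
    [0, 0, 0],
    [0, 0, 0],
    [0, 0, 0],
    [0, 0, 0],
    [0, 0, 0]
  ]
}}

```text
time: 8.63
eef_pos: [0.5284, -0.1301, 0.1181]
orientation: [[0.029, 1.0, -0.002], [1.0, -0.029, 0.0], [0.0, -0.002, -1.0]]
ft_force: [1.5, -0.3, -0.2]
width: 0.0282
```

```bash
python3 - <<'E'
from h import *
s=bot.state(); print(s['time'],s['eef_pos'],s['width'],s['ft_force'])
c=cap('wrist','w6.png')
E
```

```text
8.6333 [ 0.52844711 -0.13011029  0.11810345] 0.028214141314701943 [ 1.47321227 -0.26067794 -0.17318797]
```

View pics/w6.png

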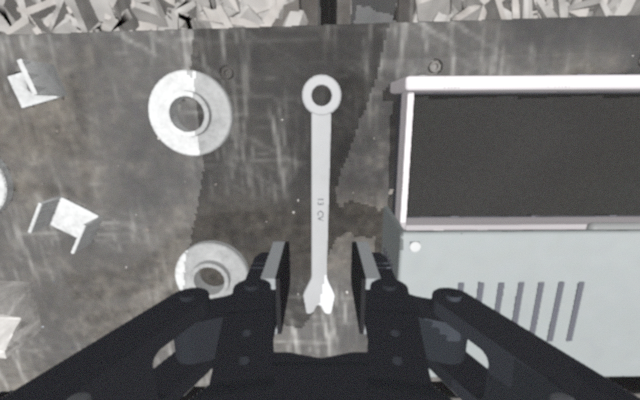

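```bash
python3 - <<'E'
from h import *
c=cap('wrist')
i=cv2.cvtColor(c['frame'],cv2.COLOR_RGB2BGR)
for r in bot.trace('wrist','flange_0')[:4]: print(r['score'],r['pixel'],cv2.fitEllipse(np.argwhere(cv2.morphologyEx(r['region'].astype(np.uint8),cv2.MORPH_GRADIENT,np.ones((3,3))))[:,::-1].astype(np.float32)))
cv2.imwrite('pics/z6.png',cv2.resize(i[60:310,0:260],None,fx=2.3,fy=2.3,interpolation=cv2.INTER_CUBIC))
for u,v in [(190,113),(213,276)]: print(p2w(c,(u,v),.010))
print('drawer corners', p2w(c,(413,94),.052),'wall inner right at floor', p2w(c,(416,160),.016), 'floor front/back', p2w(c,(500,93),.052),p2w(c,(500,218),.034),p2w(c,(500,228),.062))
E
```

```text
0.91 [220.2, 258.7] ((215.75811767578125, 260.99237060546875), (63.57130432128906, 69.24577331542969), 80.47931671142578)
0.68 [205.1, 95.3] ((195.91543579101562, 104.05925750732422), (78.50885009765625, 85.89783477783203), 133.92210388183594)
0.56 [6.9, 176.9] ((-22.463117599487305, 168.6820068359375), (71.08770751953125, 95.61542510986328), 118.99822235107422)
[ 0.46608156 -0.22643733  0.01      ]
[ 0.59971307 -0.22487431  0.01      ]
drawer corners [ 0.45822203 -0.07354627  0.052     ] wall inner right at floor [ 0.50476745 -0.05977939  0.016     ] floor front/back [ 0.45916634 -0.0207522   0.052     ] [ 0.54603628 -0.00158541  0.034     ] [ 0.54289957 -0.01609231  0.062     ]
```

View pics/z6.png

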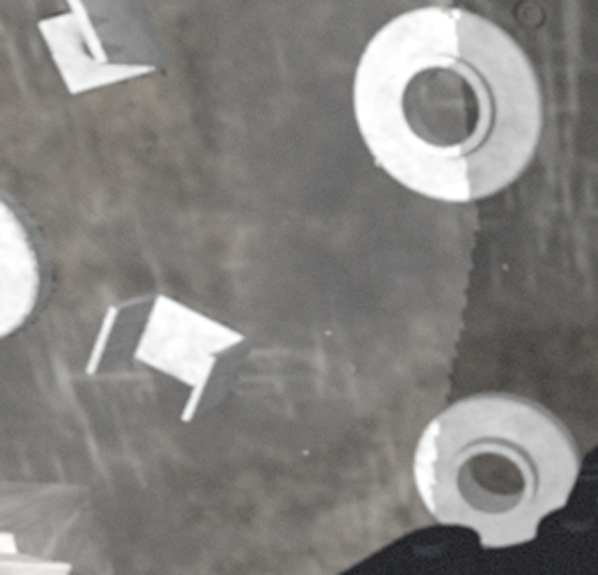

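```bash
python3 - <<'E'
from h import *
s=bot.state(); print(s['time'],s['eef_pos'],s['width'],s['qpos'])
c=cap('wrist')
for u,v in [(194.6,105),(216,265)]: print(p2w(c,(u,v),.010))
print(c['xyz'])
E
```

```text
8.7833 [ 0.53163162 -0.13084793  0.12078686] 0.02782539478056148 [-2.41284180e-01  3.30576470e-01 -1.75331736e-01  1.05811811e+00
 -7.90365521e-05 -2.12535960e-01]
[ 0.45956659 -0.2200882   0.01      ]
[ 0.58574564 -0.21889083  0.01      ]
[ 0.46191086 -0.12971947  0.26319572]
```

Request:
{"fn": "play_rows", "kwargs": {
  "fingers": [50, 75, 75, 75, 75, 75, 75],
  "travel": [
    [-20, -25, 0],
    [-45, -55, 0],
    [-65, -80, -15],
    [-71.5, -89, -40],
    [-71.5, -89, -60],
    [-71.5, -89, -60],
    [-71.5, -89, -60]
  ],
  "angular": [
    [0, 0, 0],
    [0, 0, 0],
    [0, 0, 0],
    [0, 0, 0],
    [0, 0, 0],
    [0, 0, 0],
    [0, 0, 0]
  ]
}}

```text
time: 9.42
eef_pos: [0.4564, -0.2187, 0.0559]
orientation: [[0.029, 1.0, -0.004], [1.0, -0.029, 0.002], [0.002, -0.004, -1.0]]
ft_force: [-0.2, 0.7, -0.3]
width: 0.0749
```

```bash
python3 - <<'E'
from h import *
s=bot.state(); print(s['time'],s['eef_pos'],s['width'],s['ft_force'])
c=cap('wrist','w7.png'); print(w2p(c,(.46,-.22,.012)))
E
```

```text
9.4167 [ 0.45642456 -0.21873065  0.05587507] 0.07490171557019129 [-0.17784389  0.70810443 -0.32423043]
[319.77454487 235.26618186]
```

View pics/w7.png

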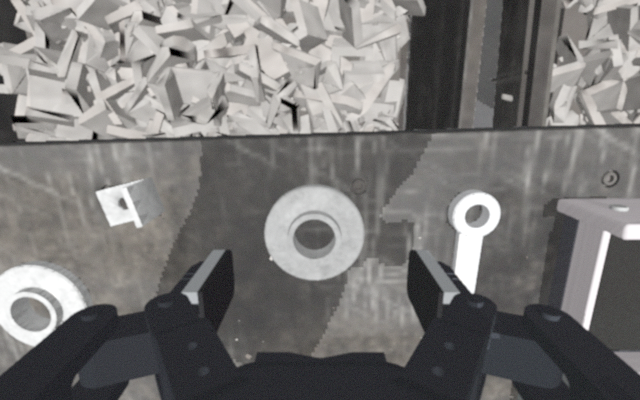

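Request:
{"fn": "play_rows", "kwargs": {
  "fingers": [75, 75, 75, 75, 75, 75],
  "travel": [
    [-1, -3, -15],
    [-1, -3, -35],
    [-1, -3, -50],
    [-1, -3, -57],
    [-1, -3, -57],
    [-1, -3, -57]
  ],
  "angular": [
    [0, 0, 0],
    [0, 0, 0],
    [0, 0, 0],
    [0, 0, 0],
    [0, 0, 0],
    [0, 0, 0]
  ]
}}

```text
time: 9.97
eef_pos: [0.4575, -0.2222, 0.001]
orientation: [[0.028, 1.0, 0.0], [1.0, -0.028, -0.0], [-0.0, 0.0, -1.0]]
ft_force: [-0.8, -0.7, 0.6]
width: 0.075
```

Request:
{"fn": "play_rows", "kwargs": {
  "fingers": [70, 67, 67, 67],
  "travel": [
    [0, 0, -2],
    [0, 0, -4],
    [0, 0, -5],
    [0, 0, -5]
  ],
  "angular": [
    [0, 0, 0],
    [0, 0, 0],
    [0, 0, 0],
    [0, 0, 0]
  ]
}}

```text
time: 10.3
eef_pos: [0.457, -0.2224, -0.0045]
orientation: [[0.029, 1.0, 0.0], [1.0, -0.029, -0.0], [-0.0, 0.0, -1.0]]
ft_force: [-0.3, 0.4, 0.9]
width: 0.0674
```

```bash
python3 - <<'E'
from h import *
s=bot.state(); print(s['time'],s['eef_pos'],s['width'],s['ft_force'])
c=cap('wrist','w8.png')
E
```

```text
10.3 [ 0.45699367 -0.22236693 -0.0044959 ] 0.06739821241123826 [-0.33694175  0.36295833  0.90731136]
```

View pics/w8.png

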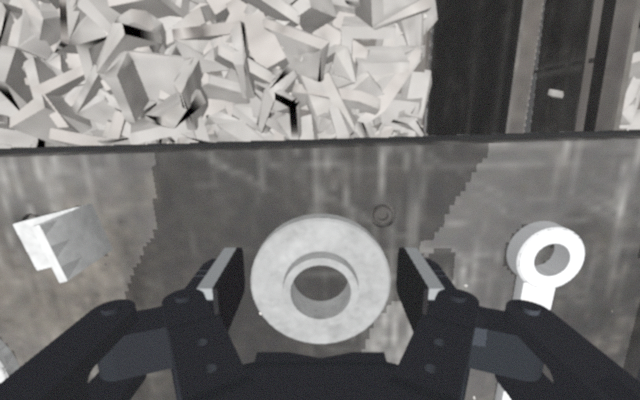

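```bash
python3 - <<'E'
from h import *
c=cap('wrist')
print(w2p(c,(.457,-.2224,.010)), p2w(c,(320,279),.010))
E
```

```text
[322.52516893 277.75295918] [ 0.45754697 -0.22347201  0.01      ]
```

Request:
{"fn": "play_rows", "kwargs": {
  "fingers": [58, 52, 52, 52, 52, 52],
  "travel": [
    [0, 0, 0],
    [0, 0, 0],
    [0, 0, 0],
    [0, 0, 0],
    [0, 0, 0],
    [0, 0, 0]
  ],
  "angular": [
    [0, 0, 0],
    [0, 0, 0],
    [0, 0, 0],
    [0, 0, 0],
    [0, 0, 0],
    [0, 0, 0]
  ]
}}

```text
time: 10.9
eef_pos: [0.457, -0.2223, -0.0038]
orientation: [[0.029, 1.0, 0.001], [1.0, -0.029, -0.0], [-0.0, 0.001, -1.0]]
ft_force: [-3.2, 1.7, 11.8]
width: 0.0558
```

Request:
{"fn": "play_rows", "kwargs": {
  "fingers": [50, 50, 50, 50, 50],
  "travel": [
    [0, 0, 10],
    [0, 0, 30],
    [0, 0, 60],
    [0, 0, 100],
    [0, 0, 100]
  ],
  "angular": [
    [0, 0, 0],
    [0, 0, 0],
    [0, 0, 0],
    [0, 0, 0],
    [0, 0, 0]
  ]
}}

```text
time: 11.32
eef_pos: [0.4599, -0.2238, 0.1019]
orientation: [[0.029, 1.0, 0.008], [1.0, -0.029, -0.004], [-0.004, 0.008, -1.0]]
ft_force: [1.2, -0.3, -0.1]
width: 0.0557
```

```bash
python3 - <<'E'
from h import *
s=bot.state(); print(s['time'],s['eef_pos'],s['width'],s['ft_force'])
c=cap('wrist','w9.png')
E
```

```text
11.3167 [ 0.45988452 -0.22382754  0.10190927] 0.05573432960536712 [ 1.15416833 -0.26251352 -0.13268545]
```

View pics/w9.png

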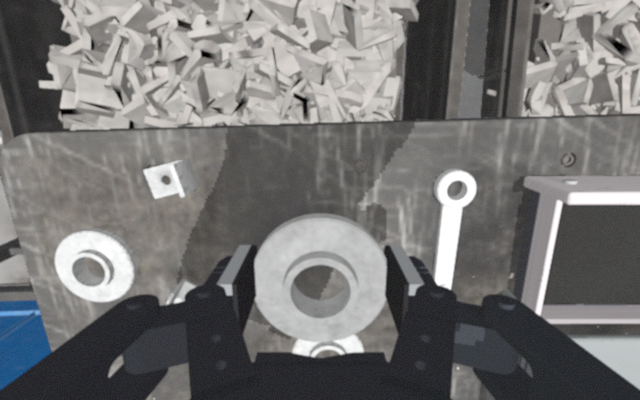

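Request:
{"fn": "play_rows", "kwargs": {
  "fingers": [50, 50, 50, 50, 50, 50, 50, 50, 50, 50, 50, 50],
  "travel": [
    [0, 20, 5],
    [5, 55, 10],
    [10, 92, 10],
    [15, 130, 10],
    [20, 168, 10],
    [25, 206, 10],
    [30, 244, 10],
    [35, 282, 10],
    [38, 320, 10],
    [42, 355, 10],
    [42, 380, 5],
    [42, 395, 0]
  ],
  "angular": [
    [0, 0, 0],
    [0, 0, 0],
    [0, 0, 0],
    [0, 0, 0],
    [0, 0, 0],
    [0, 0, 0],
    [0, 0, 0],
    [0, 0, 0],
    [0, 0, 0],
    [0, 0, 0],
    [0, 0, 0],
    [0, 0, 0]
  ]
}}

```text
time: 12.37
eef_pos: [0.4986, 0.1755, 0.0946]
orientation: [[0.026, 1.0, -0.0], [1.0, -0.026, 0.0], [0.0, -0.0, -1.0]]
ft_force: [-0.4, -0.1, -0.3]
width: 0.0559
```

Request:
{"fn": "play_rows", "kwargs": {
  "fingers": [50, 50, 50],
  "travel": [
    [0, 0, -10],
    [0, 0, -20],
    [0, 0, -20]
  ],
  "angular": [
    [0, 0, 0],
    [0, 0, 0],
    [0, 0, 0]
  ]
}}

```text
time: 12.62
eef_pos: [0.4971, 0.1716, 0.0727]
orientation: [[0.029, 1.0, -0.004], [1.0, -0.029, -0.002], [-0.002, -0.004, -1.0]]
ft_force: [0.2, -0.5, -1.1]
width: 0.0559
```

```bash
python3 - <<'E'
from h import *
s=bot.state(); print(s['time'],s['eef_pos'],s['width'],s['ft_force'])
c=cap('wrist','w10.png')
E
```

```text
12.6167 [0.4970739  0.17157737 0.07265406] 0.05585970231643597 [ 0.21420206 -0.51885169 -1.11613695]
```

View pics/w10.png

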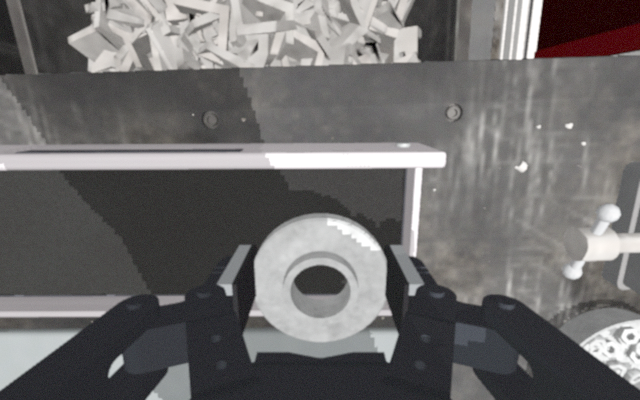

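```bash
python3 - <<'E'
from h import *
s=bot.state(); print(s['eef_pos'])
c=cap('wrist')
print('wall inner/outer',p2w(c,(414,200),.034),p2w(c,(421,200),.034),'inner at floor',p2w(c,(404,200),.016),'panel R end',p2w(c,(445,162),.052), 'panel inner edge',p2w(c,(300,166),.052),'back wall top front edge',p2w(c,(150,296),.034),'roof',p2w(c,(150,318),.062))
E
```

```text
[0.49757071 0.17139372 0.07369103]
wall inner/outer [0.48012645 0.22313732 0.034     ] [0.48024032 0.22703353 0.034     ] inner at floor [0.48495864 0.2220049  0.016     ] panel R end [0.45634377 0.23242213 0.052     ] panel inner edge [0.45623362 0.16170258 0.052     ] back wall top front edge [0.53565335 0.06634261 0.034     ] roof [0.53217528 0.08053814 0.062     ]
```

Request:
{"fn": "play_rows", "kwargs": {
  "fingers": [50, 50, 50, 50, 50, 50, 50],
  "travel": [
    [0, -2, -15],
    [-1, -3, -30],
    [-1, -3, -43],
    [-1, -3, -52],
    [-1, -3, -57],
    [-1, -3, -60],
    [-1, -3, -60]
  ],
  "angular": [
    [0, 0, 0],
    [0, 0, 0],
    [0, 0, 0],
    [0, 0, 0],
    [0, 0, 0],
    [0, 0, 0],
    [0, 0, 0]
  ]
}}

```text
time: 13.3
eef_pos: [0.4979, 0.1694, 0.0151]
orientation: [[0.029, 1.0, -0.0], [1.0, -0.029, -0.0], [-0.0, -0.0, -1.0]]
ft_force: [-0.5, -0.3, -1.0]
width: 0.0561
```

Not touching yet; a little lower, release, and rise.

Request:
{"fn": "play_rows", "kwargs": {
  "fingers": [50, 50, 50, 60, 66, 66, 66, 66, 66, 66, 66],
  "travel": [
    [0, 0, -1.5],
    [0, 0, -2.5],
    [0, 0, -2.5],
    [0, 0, -2],
    [0, 0, -2],
    [0, 0, -2],
    [0, 0, 10],
    [0, 0, 30],
    [0, 0, 60],
    [0, 0, 90],
    [0, 0, 110]
  ],
  "angular": [
    [0, 0, 0],
    [0, 0, 0],
    [0, 0, 0],
    [0, 0, 0],
    [0, 0, 0],
    [0, 0, 0],
    [0, 0, 0],
    [0, 0, 0],
    [0, 0, 0],
    [0, 0, 0],
    [0, 0, 0]
  ]
}}

```text
time: 14.22
eef_pos: [0.4985, 0.1699, 0.128]
orientation: [[0.029, 1.0, 0.002], [1.0, -0.029, 0.001], [0.001, 0.002, -1.0]]
ft_force: [1.2, 0.4, -0.3]
width: 0.0657
```

```bash
python3 - <<'E'
from h import *
s=bot.state(); print(s['time'],s['eef_pos'],s['width'],s['ft_force'])
c=cap('wrist','w11.png')
E
```

```text
14.2167 [0.49850427 0.16992088 0.12797548] 0.06573918762239739 [ 1.23616545  0.44564772 -0.32425433]
```

View pics/w11.png

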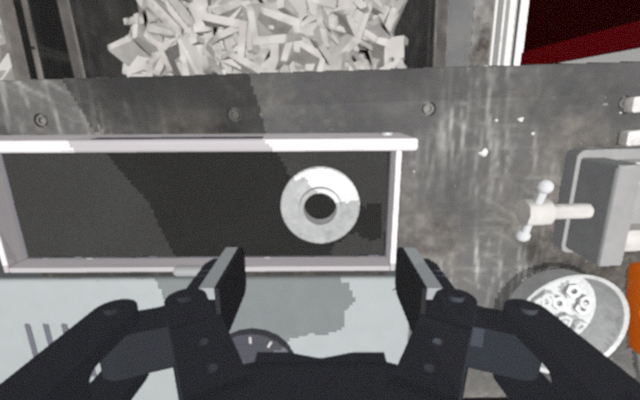

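Request:
{"fn": "play_rows", "kwargs": {
  "fingers": [75, 75, 75, 75, 75, 75, 75, 75, 75, 75, 75, 75],
  "travel": [
    [0, -30, 10],
    [0, -65, 20],
    [0, -102, 20],
    [0, -140, 20],
    [5, -178, 20],
    [20, -216, 20],
    [35, -252, 20],
    [50, -288, 20],
    [65, -322, 15],
    [78, -352, 0],
    [86, -376, -25],
    [88, -388, -50]
  ],
  "angular": [
    [0, 0, 0],
    [0, 0, 0],
    [0, 0, 0],
    [0, 0, 0],
    [0, 0, 0],
    [0, 0, 0],
    [0, 0, 0],
    [0, 0, 0],
    [0, 0, 0],
    [0, 0, 0],
    [0, 0, 0],
    [0, 0, 0]
  ]
}}

```text
time: 15.27
eef_pos: [0.5877, -0.2218, 0.0747]
orientation: [[0.031, 1.0, 0.003], [1.0, -0.031, -0.002], [-0.002, 0.003, -1.0]]
ft_force: [-0.3, 0.4, 0.0]
width: 0.075
```

Request:
{"fn": "play_rows", "kwargs": {
  "fingers": [75, 75, 75],
  "travel": [
    [0, 0, -5],
    [0, 0, -10],
    [0, 0, -10]
  ],
  "angular": [
    [0, 0, 0],
    [0, 0, 0],
    [0, 0, 0]
  ]
}}

```text
time: 15.52
eef_pos: [0.5853, -0.2176, 0.0647]
orientation: [[0.029, 1.0, -0.001], [1.0, -0.029, 0.001], [0.001, -0.001, -1.0]]
ft_force: [0.5, -0.2, -0.4]
width: 0.0747
```

```bash
python3 - <<'E'
from h import *
s=bot.state(); print(s['time'],s['eef_pos'],s['width'],s['ft_force'])
c=cap('wrist','w12.png'); print(w2p(c,(.587,-.219,.01)))
E
```

```text
15.5167 [ 0.58527754 -0.21755778  0.06474926] 0.0746861217222677 [ 0.49649576 -0.23523976 -0.44688954]
[319.40380104 225.9308839 ]
```

View pics/w12.png

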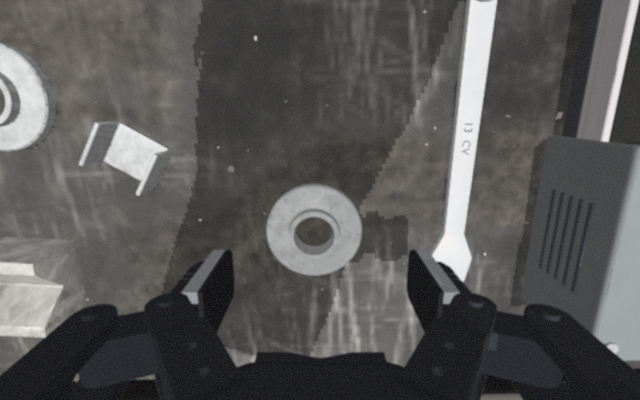

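```bash
python3 - <<'E'
from h import *
s=bot.state(); print(s['eef_pos'])
c=cap('wrist'); print(p2w(c,(314,230),.01),p2w(c,(436,265),.004))
E
```

```text
[ 0.58586824 -0.21744677  0.06583309]
[ 0.590631   -0.22238443  0.01      ] [ 0.61963626 -0.14293141  0.004     ]
```

Request:
{"fn": "play_rows", "kwargs": {
  "fingers": [75, 75, 75, 75, 75, 72, 67, 67],
  "travel": [
    [4, -4.5, -15],
    [4, -4.5, -35],
    [4, -4.5, -52],
    [4, -4.5, -62],
    [4, -4.5, -64],
    [4, -4.5, -66],
    [4, -4.5, -69],
    [4, -4.5, -69]
  ],
  "angular": [
    [0, 0, 0],
    [0, 0, 0],
    [0, 0, 0],
    [0, 0, 0],
    [0, 0, 0],
    [0, 0, 0],
    [0, 0, 0],
    [0, 0, 0]
  ]
}}

```text
time: 16.28
eef_pos: [0.5904, -0.2228, -0.0031]
orientation: [[0.029, 1.0, 0.001], [1.0, -0.029, -0.0], [-0.0, 0.001, -1.0]]
ft_force: [0.8, 0.1, -0.2]
width: 0.0667
```

Request:
{"fn": "play_rows", "kwargs": {
  "fingers": [58, 50, 50, 50, 50, 50],
  "travel": [
    [0, 0, 0],
    [0, 0, 0],
    [0, 0, 0],
    [0, 0, 0],
    [0, 0, 0],
    [0, 0, 0]
  ],
  "angular": [
    [0, 0, 0],
    [0, 0, 0],
    [0, 0, 0],
    [0, 0, 0],
    [0, 0, 0],
    [0, 0, 0]
  ]
}}

```text
time: 16.78
eef_pos: [0.5904, -0.2231, -0.0022]
orientation: [[0.029, 1.0, 0.002], [1.0, -0.029, -0.001], [-0.001, 0.002, -1.0]]
ft_force: [-2.2, 1.0, 6.9]
width: 0.0554
```

Request:
{"fn": "play_rows", "kwargs": {
  "fingers": [50, 50, 50, 50, 50, 50],
  "travel": [
    [0, 0, 10],
    [0, 0, 30],
    [0, 0, 60],
    [0, 0, 100],
    [0, 0, 125],
    [0, 0, 125]
  ],
  "angular": [
    [0, 0, 0],
    [0, 0, 0],
    [0, 0, 0],
    [0, 0, 0],
    [0, 0, 0],
    [0, 0, 0]
  ]
}}

```text
time: 17.28
eef_pos: [0.5928, -0.224, 0.1283]
orientation: [[0.029, 1.0, 0.009], [1.0, -0.029, -0.004], [-0.003, 0.009, -1.0]]
ft_force: [1.0, -0.4, -1.4]
width: 0.0551
```

```bash
python3 - <<'E'
from h import *
s=bot.state(); print(s['time'],s['eef_pos'],s['width'],s['ft_force'])
c=cap('wrist','w13.png')
E
```

```text
17.2833 [ 0.59280347 -0.22398515  0.12834279] 0.05510604980614224 [ 0.9736364  -0.37077325 -1.38590534]
```

View pics/w13.png

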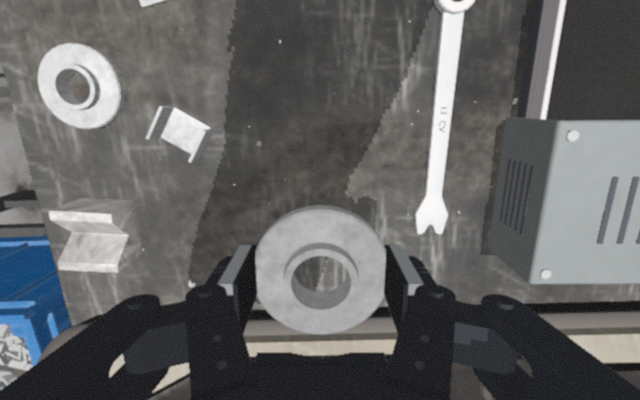

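Request:
{"fn": "play_rows", "kwargs": {
  "fingers": [50, 50, 50, 50, 50, 50, 50, 50, 50, 50, 50, 50],
  "travel": [
    [-20, 10, 0],
    [-40, 35, 0],
    [-58, 65, 0],
    [-75, 98, 0],
    [-88, 133, 0],
    [-94, 170, 0],
    [-94, 207, 0],
    [-94, 243, 0],
    [-94, 275, -10],
    [-94, 294, -30],
    [-94, 301, -50],
    [-94, 301, -50]
  ],
  "angular": [
    [0, 0, 0],
    [0, 0, 0],
    [0, 0, 0],
    [0, 0, 0],
    [0, 0, 0],
    [0, 0, 0],
    [0, 0, 0],
    [0, 0, 0],
    [0, 0, 0],
    [0, 0, 0],
    [0, 0, 0],
    [0, 0, 0]
  ]
}}

```text
time: 18.33
eef_pos: [0.4929, 0.0795, 0.0677]
orientation: [[0.026, 1.0, -0.006], [1.0, -0.026, -0.001], [-0.001, -0.006, -1.0]]
ft_force: [-0.3, -0.9, -0.5]
width: 0.055
```

```bash
python3 - <<'E'
from h import *
s=bot.state(); print(s['time'],s['eef_pos'],s['width'],s['ft_force'])
c=cap('wrist','w14.png')
print(w2p(c,(.4985,.1695,.026)))
E
```

```text
18.3333 [0.49292789 0.07950023 0.06768286] 0.05504323796738749 [-0.31615561 -0.85574999 -0.53200096]
[477.29954274 236.27370757]
```

View pics/w14.png

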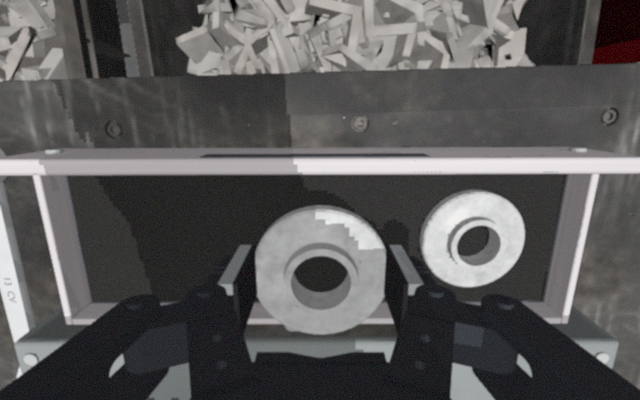

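Request:
{"fn": "play_rows", "kwargs": {
  "fingers": [50, 50, 50, 50],
  "travel": [
    [0, 0, -10],
    [0, 0, -25],
    [0, 0, -40],
    [0, 0, -40]
  ],
  "angular": [
    [0, 0, 0],
    [0, 0, 0],
    [0, 0, 0],
    [0, 0, 0]
  ]
}}

```text
time: 18.72
eef_pos: [0.4946, 0.0769, 0.03]
orientation: [[0.03, 1.0, -0.003], [1.0, -0.03, -0.001], [-0.001, -0.003, -1.0]]
ft_force: [-0.7, 0.6, -1.4]
width: 0.0552
```

Request:
{"fn": "play_rows", "kwargs": {
  "fingers": [50, 50, 50],
  "travel": [
    [0, 0, -8],
    [0, 0, -13],
    [0, 0, -13]
  ],
  "angular": [
    [0, 0, 0],
    [0, 0, 0],
    [0, 0, 0]
  ]
}}

```text
time: 18.97
eef_pos: [0.4958, 0.0778, 0.0181]
orientation: [[0.029, 1.0, -0.0], [1.0, -0.029, -0.0], [-0.0, -0.0, -1.0]]
ft_force: [0.4, -0.3, -1.4]
width: 0.0553
```

Request:
{"fn": "play_rows", "kwargs": {
  "fingers": [50, 50, 50, 60, 66, 66, 66, 66, 66, 66, 66],
  "travel": [
    [0, 0, -2],
    [0, 0, -3.5],
    [0, 0, -3.5],
    [0, 0, -3.5],
    [0, 0, -3.5],
    [0, 0, -3],
    [0, 0, 10],
    [0, 0, 30],
    [0, 0, 60],
    [0, 0, 90],
    [0, 0, 110]
  ],
  "angular": [
    [0, 0, 0],
    [0, 0, 0],
    [0, 0, 0],
    [0, 0, 0],
    [0, 0, 0],
    [0, 0, 0],
    [0, 0, 0],
    [0, 0, 0],
    [0, 0, 0],
    [0, 0, 0],
    [0, 0, 0]
  ]
}}

```text
time: 19.88
eef_pos: [0.4965, 0.0783, 0.131]
orientation: [[0.029, 1.0, 0.002], [1.0, -0.029, 0.0], [0.0, 0.002, -1.0]]
ft_force: [0.9, -0.1, 0.0]
width: 0.0661
```

```bash
python3 - <<'E'
from h import *
s=bot.state(); print(s['time'],s['eef_pos'],s['width'],s['ft_force'])
c=cap('wrist','w15.png')
E
```

```text
19.8833 [0.49652542 0.07830549 0.1310144 ] 0.06607051397853579 [ 0.93610391 -0.08489199  0.01416596]
```

View pics/w15.png

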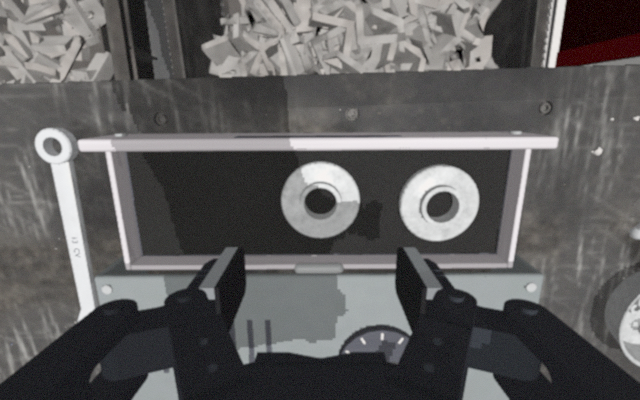

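Request:
{"fn": "play_rows", "kwargs": {
  "fingers": [75, 75, 75, 75, 75, 75, 75, 75, 75, 75, 75, 75],
  "travel": [
    [0, -25, 0],
    [0, -62, 0],
    [0, -102, 0],
    [0, -142, 0],
    [2, -182, 0],
    [4, -222, 0],
    [6, -262, 0],
    [8, -302, 0],
    [10, -342, 0],
    [10, -382, 0],
    [10, -420, 0],
    [10, -450, -10]
  ],
  "angular": [
    [0, 0, 0],
    [0, 0, 0],
    [0, 0, 0],
    [0, 0, 0],
    [0, 0, 0],
    [0, 0, 0],
    [0, 0, 0],
    [0, 0, 0],
    [0, 0, 0],
    [0, 0, 0],
    [0, 0, 0],
    [0, 0, 0]
  ]
}}

```text
time: 20.93
eef_pos: [0.5063, -0.3754, 0.1197]
orientation: [[0.03, 1.0, 0.003], [1.0, -0.03, -0.002], [-0.002, 0.003, -1.0]]
ft_force: [0.9, -0.1, 0.0]
width: 0.0751
```

Request:
{"fn": "play_rows", "kwargs": {
  "fingers": [75, 75, 75, 75, 75],
  "travel": [
    [0, -15, -10],
    [0, -24, -30],
    [0, -24, -50],
    [0, -24, -50],
    [0, -24, -50]
  ],
  "angular": [
    [0, 0, 0],
    [0, 0, 0],
    [0, 0, 0],
    [0, 0, 0],
    [0, 0, 0]
  ]
}}

```text
time: 21.35
eef_pos: [0.505, -0.3947, 0.0671]
orientation: [[0.029, 1.0, -0.002], [1.0, -0.029, 0.002], [0.002, -0.003, -1.0]]
ft_force: [-0.3, 0.1, 1.0]
width: 0.0753
```

```bash
python3 - <<'E'
from h import *
s=bot.state(); print(s['time'],s['eef_pos'],s['width'],s['ft_force'])
c=cap('wrist','w16.png'); print(w2p(c,(.507,-.396,.01)))
E
```

```text
21.35 [ 0.50502431 -0.39471157  0.067147  ] 0.07526223891516069 [-0.32815738  0.09269695  0.98248589]
[319.54754189 225.10177896]
```

View pics/w16.png

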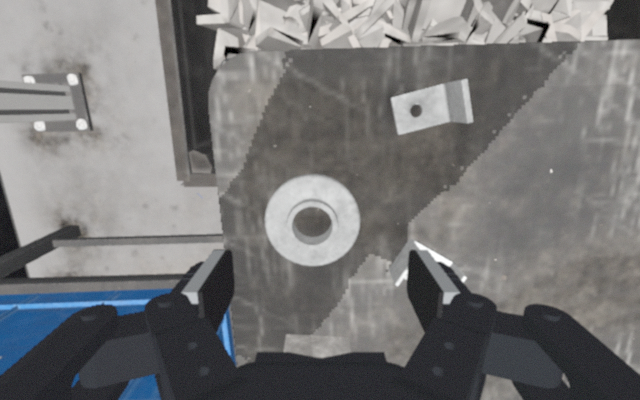

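```bash
python3 - <<'E'
from h import *
s=bot.state(); print(s['eef_pos'])
c=cap('wrist'); 
for r in bot.trace('wrist','flange_0')[:2]: print(r['score'],r['pixel'])
print(p2w(c,(312.5,220.5),.01),p2w(c,(400,285),.002),p2w(c,(394,278),.002),p2w(c,(465,280),.002))
i=cv2.cvtColor(c['frame'],cv2.COLOR_RGB2BGR)
cv2.imwrite('pics/z16.png',cv2.resize(i[170:310,240:480],None,fx=3,fy=3,interpolation=cv2.INTER_CUBIC))
E
```

```text
[ 0.50587247 -0.3951096   0.06846387]
0.9 [317.3, 207.0]
[ 0.50523908 -0.40082477  0.01      ] [ 0.55628177 -0.34266056  0.002     ] [ 0.5508421  -0.34693373  0.002     ] [ 0.5537476  -0.29838126  0.002     ]
```

View pics/z16.png

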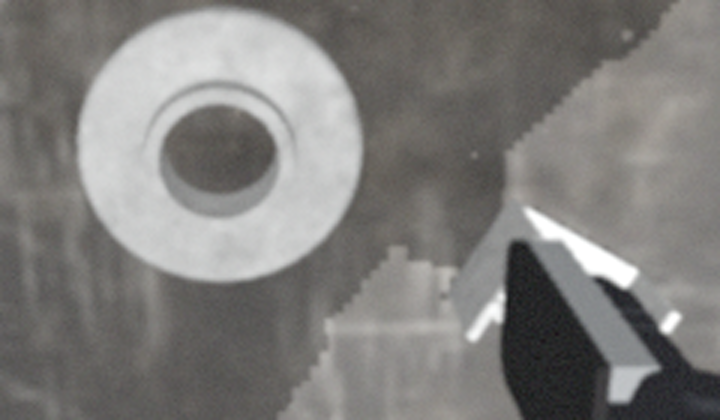

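Request:
{"fn": "play_rows", "kwargs": {
  "fingers": [70, 70, 70, 70, 70, 70, 70, 67, 67],
  "travel": [
    [-0.5, -5.5, 0],
    [-0.5, -5.5, 0],
    [-0.5, -5.5, -15],
    [-0.5, -5.5, -35],
    [-0.5, -5.5, -52],
    [-0.5, -5.5, -62],
    [-0.5, -5.5, -67],
    [-0.5, -5.5, -71],
    [-0.5, -5.5, -71]
  ],
  "angular": [
    [0, 0, 6],
    [0, 0, 12],
    [0, 0, 12],
    [0, 0, 12],
    [0, 0, 12],
    [0, 0, 12],
    [0, 0, 12],
    [0, 0, 12],
    [0, 0, 12]
  ]
}}

```text
time: 22.25
eef_pos: [0.5056, -0.4013, -0.0025]
orientation: [[-0.18, 0.984, 0.0], [0.984, 0.18, -0.0], [-0.0, 0.0, -1.0]]
ft_force: [-0.3, 0.1, 0.7]
width: 0.0668
```

```bash
python3 - <<'E'
from h import *
s=bot.state(); print(s['time'],s['eef_pos'],s['width'],s['ft_force'])
c=cap('wrist','w17.png')
E
```

```text
22.25 [ 0.50561021 -0.40131606 -0.00253887] 0.06677492964307465 [-0.25756876  0.1433125   0.74821548]
```

View pics/w17.png

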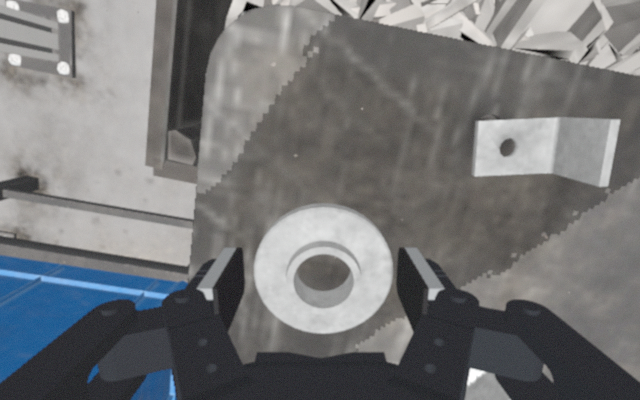

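Request:
{"fn": "play_rows", "kwargs": {
  "fingers": [67, 67, 58, 50, 50, 50, 50, 50],
  "travel": [
    [-4, -1, 0],
    [-4, -1, 0],
    [-4, -1, 0],
    [-4, -1, 0],
    [-4, -1, 0],
    [-4, -1, 0],
    [-4, -1, 0],
    [-4, -1, 0]
  ],
  "angular": [
    [0, 0, 0],
    [0, 0, 0],
    [0, 0, 0],
    [0, 0, 0],
    [0, 0, 0],
    [0, 0, 0],
    [0, 0, 0],
    [0, 0, 0]
  ]
}}

```text
time: 22.97
eef_pos: [0.5014, -0.4026, -0.0012]
orientation: [[-0.179, 0.984, 0.001], [0.984, 0.179, -0.001], [-0.001, 0.001, -1.0]]
ft_force: [-3.9, 2.2, 11.5]
width: 0.0559
```

Request:
{"fn": "play_rows", "kwargs": {
  "fingers": [50, 50, 50, 50, 50, 50],
  "travel": [
    [0, 0, 10],
    [0, 0, 30],
    [0, 0, 60],
    [0, 0, 100],
    [0, 0, 120],
    [0, 0, 120]
  ],
  "angular": [
    [0, 0, 0],
    [0, 0, 0],
    [0, 0, 0],
    [0, 0, 0],
    [0, 0, 0],
    [0, 0, 0]
  ]
}}

```text
time: 23.47
eef_pos: [0.5036, -0.4042, 0.1235]
orientation: [[-0.18, 0.984, 0.007], [0.984, 0.18, -0.006], [-0.007, 0.006, -1.0]]
ft_force: [0.6, 0.2, -1.0]
width: 0.0557
```

```bash
python3 - <<'E'
from h import *
s=bot.state(); print(s['time'],s['eef_pos'],s['width'],s['ft_force'])
c=cap('wrist','w18.png')
E
```

```text
23.4667 [ 0.5036479  -0.40415039  0.12349756] 0.0557268946593684 [ 0.57542721  0.17461086 -0.95337683]
```

View pics/w18.png

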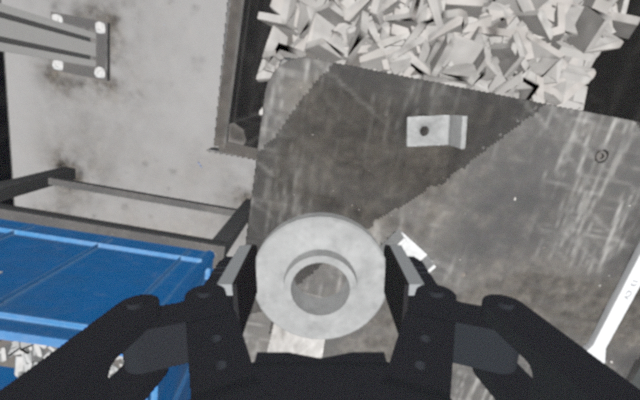

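Request:
{"fn": "play_rows", "kwargs": {
  "fingers": [50, 50, 50, 50, 50, 50, 50, 50, 50, 50, 50, 50],
  "travel": [
    [0, 25, 0],
    [0, 60, 0],
    [-2, 98, 0],
    [-4, 136, 0],
    [-6, 174, 0],
    [-7, 212, 0],
    [-7, 250, 0],
    [-7, 288, 0],
    [-7, 325, 0],
    [-7, 360, -10],
    [-7, 380, -25],
    [-7, 390, -45]
  ],
  "angular": [
    [0, 0, 0],
    [0, 0, -2],
    [0, 0, -4],
    [0, 0, -6],
    [0, 0, -8],
    [0, 0, -10],
    [0, 0, -12],
    [0, 0, -12],
    [0, 0, -12],
    [0, 0, -12],
    [0, 0, -12],
    [0, 0, -12]
  ]
}}

```text
time: 24.52
eef_pos: [0.4942, -0.0096, 0.0719]
orientation: [[0.026, 1.0, 0.001], [1.0, -0.026, 0.0], [0.0, 0.001, -1.0]]
ft_force: [0.3, -0.9, -1.3]
width: 0.0554
```

Request:
{"fn": "play_rows", "kwargs": {
  "fingers": [50, 50, 50],
  "travel": [
    [0, 0, 0],
    [0, 0, 0],
    [0, 0, 0]
  ],
  "angular": [
    [0, 0, 0],
    [0, 0, 0],
    [0, 0, 0]
  ]
}}

```text
time: 24.77
eef_pos: [0.4943, -0.0129, 0.0724]
orientation: [[0.029, 1.0, -0.001], [1.0, -0.029, -0.0], [-0.0, -0.001, -1.0]]
ft_force: [0.1, -0.5, 0.4]
width: 0.0557
```

```bash
python3 - <<'E'
from h import *
s=bot.state(); print(s['time'],s['eef_pos'],s['width'],s['ft_force'])
c=cap('wrist','w19.png')
print(w2p(c,(.4965,.0783,.026)),w2p(c,(.495,-.067,.034)))
E
```

```text
24.7667 [ 0.49425283 -0.0128512   0.07237822] 0.05571096334922098 [ 0.05660652 -0.45305801  0.35950931]
[476.27662629 227.12740781] [227.01736084 236.39029316]
```

View pics/w19.png

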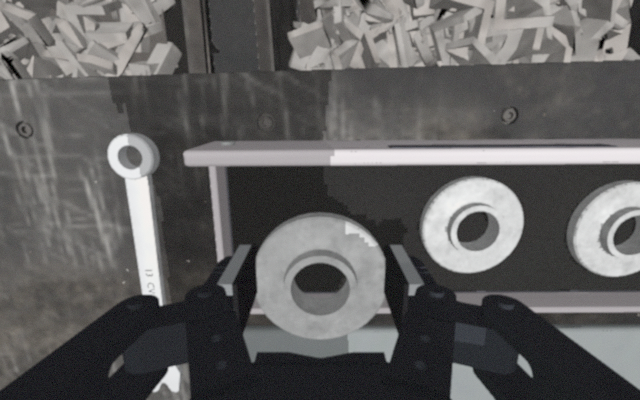

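Request:
{"fn": "play_rows", "kwargs": {
  "fingers": [50, 50, 50, 50, 50, 50, 50],
  "travel": [
    [0, 2.5, -15],
    [0, 2.5, -30],
    [0, 2.5, -42],
    [0, 2.5, -50],
    [0, 2.5, -54],
    [0, 2.5, -56],
    [0, 2.5, -56]
  ],
  "angular": [
    [0, 0, 0],
    [0, 0, 0],
    [0, 0, 0],
    [0, 0, 0],
    [0, 0, 0],
    [0, 0, 0],
    [0, 0, 0]
  ]
}}

```text
time: 25.4
eef_pos: [0.4946, -0.0102, 0.0165]
orientation: [[0.029, 1.0, 0.0], [1.0, -0.029, -0.0], [-0.0, 0.0, -1.0]]
ft_force: [-0.6, 0.0, -0.9]
width: 0.0558
```

Request:
{"fn": "play_rows", "kwargs": {
  "fingers": [50, 50, 60, 66, 66, 66, 66, 66, 66, 66],
  "travel": [
    [0, 0, -1.5],
    [0, 0, -2.5],
    [0, 0, -2.5],
    [0, 0, -2.5],
    [0, 0, -2],
    [0, 0, 10],
    [0, 0, 30],
    [0, 0, 60],
    [0, 0, 90],
    [0, 0, 110]
  ],
  "angular": [
    [0, 0, 0],
    [0, 0, 0],
    [0, 0, 0],
    [0, 0, 0],
    [0, 0, 0],
    [0, 0, 0],
    [0, 0, 0],
    [0, 0, 0],
    [0, 0, 0],
    [0, 0, 0]
  ]
}}

```text
time: 26.23
eef_pos: [0.495, -0.0098, 0.1289]
orientation: [[0.029, 1.0, 0.002], [1.0, -0.029, -0.0], [-0.0, 0.002, -1.0]]
ft_force: [1.0, -0.9, 0.3]
width: 0.0659
```

```bash
python3 - <<'E'
from h import *
s=bot.state(); print(s['time'],s['eef_pos'],s['width'],s['ft_force'])
c=cap('wrist','w20.png')
E
```

```text
26.2333 [ 0.49495903 -0.00976174  0.12887889] 0.06593802899144315 [ 1.02355399 -0.9398482   0.25855096]
```

View pics/w20.png

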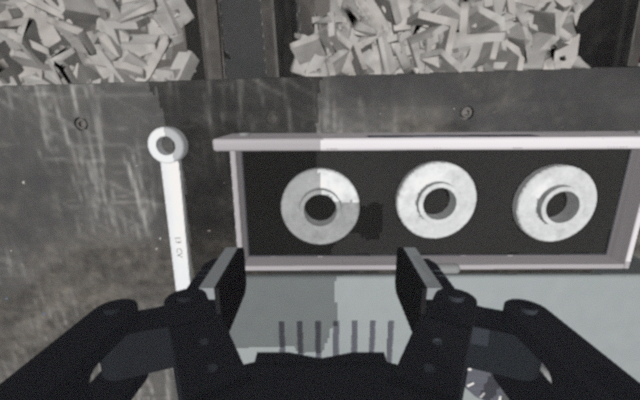

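Request:
{"fn": "play_rows", "kwargs": {
  "fingers": [40, 0, 0, 0, 0, 0, 0, 0, 0, 0],
  "travel": [
    [-20, 15, 0],
    [-45, 35, 0],
    [-70, 50, 0],
    [-85, 55, 0],
    [-87, 55, -20],
    [-87, 55, -45],
    [-87, 55, -70],
    [-87, 55, -92],
    [-87, 55, -95],
    [-87, 55, -95]
  ],
  "angular": [
    [0, 0, 0],
    [0, 0, 0],
    [0, 0, 0],
    [0, 0, 0],
    [0, 0, 0],
    [0, 0, 0],
    [0, 0, 0],
    [0, 0, 0],
    [0, 0, 0],
    [0, 0, 0]
  ]
}}

```text
time: 27.12
eef_pos: [0.4062, 0.0451, 0.0305]
orientation: [[0.029, 1.0, -0.003], [1.0, -0.029, -0.0], [-0.0, -0.003, -1.0]]
ft_force: [-0.2, 0.4, 0.2]
width: 0.0
```

Request:
{"fn": "play_rows", "kwargs": {
  "fingers": [0, 0, 0, 0, 0, 0, 0, 0, 0, 0, 0, 0],
  "travel": [
    [6, 0, 0],
    [12, 0, 0],
    [17, 0, 0],
    [22, 0, 0],
    [27, 0, 0],
    [32, 0, 0],
    [37, 0, 0],
    [42, 0, 0],
    [47, 0, 0],
    [52, 0, 0],
    [57, 0, 0],
    [62, 0, 0]
  ],
  "angular": [
    [0, 0, 0],
    [0, 0, 0],
    [0, 0, 0],
    [0, 0, 0],
    [0, 0, 0],
    [0, 0, 0],
    [0, 0, 0],
    [0, 0, 0],
    [0, 0, 0],
    [0, 0, 0],
    [0, 0, 0],
    [0, 0, 0]
  ]
}}

```text
time: 28.12
eef_pos: [0.4696, 0.045, 0.0311]
orientation: [[0.029, 1.0, -0.001], [1.0, -0.029, -0.0], [-0.0, -0.001, -1.0]]
ft_force: [-2.9, -1.5, -0.3]
width: 0.0
```

```bash
python3 - <<'E'
from h import *
s=bot.state(); print(s['time'],s['eef_pos'],s['width'],s['ft_force'])
c=cap('wrist','w21.png')
E
```

```text
28.1167 [0.46961957 0.04504339 0.03110518] 5.181195369109023e-06 [-2.87526387 -1.53580412 -0.29565418]
```

View pics/w21.png

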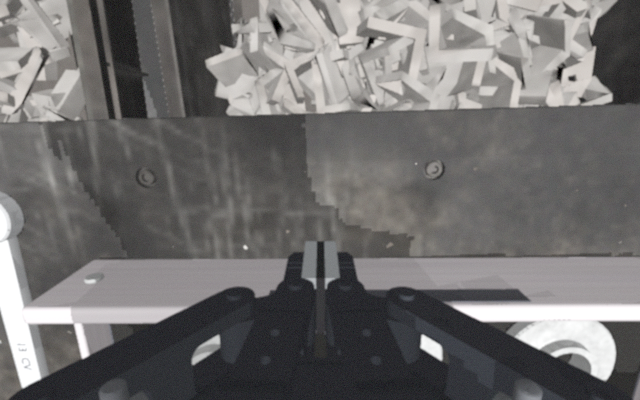

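Request:
{"fn": "play_rows", "kwargs": {
  "fingers": [0, 0, 0, 0, 0, 0, 0, 0],
  "travel": [
    [5, 0, 0],
    [10, 0, 0],
    [15, 0, 0],
    [20, 0, 0],
    [25, -0.5, 0],
    [30, -0.5, 0],
    [35, -1, 0],
    [38, -1, 0]
  ],
  "angular": [
    [0, 0, 0],
    [0, 0, 0],
    [0, 0, 0],
    [0, 0, 0],
    [0, 0, 0],
    [0, 0, 0],
    [0, 0, 0],
    [0, 0, 0]
  ]
}}

```text
time: 28.83
eef_pos: [0.5083, 0.0443, 0.0313]
orientation: [[0.029, 1.0, 0.001], [1.0, -0.029, 0.0], [0.0, 0.001, -1.0]]
ft_force: [-1.1, 0.4, -0.1]
width: -0.0001
```

Request:
{"fn": "play_rows", "kwargs": {
  "fingers": [0, 0, 0, 0],
  "travel": [
    [3, 0, 0],
    [5, 0, 0],
    [7, 0, 0],
    [8, 0, 0]
  ],
  "angular": [
    [0, 0, 0],
    [0, 0, 0],
    [0, 0, 0],
    [0, 0, 0]
  ]
}}

```text
time: 29.17
eef_pos: [0.5107, 0.0442, 0.0306]
orientation: [[0.028, 1.0, -0.009], [1.0, -0.028, 0.0], [-0.0, -0.009, -1.0]]
ft_force: [-18.5, 1.2, 12.7]
width: -0.0002
```

```bash
python3 - <<'E'
from h import *
s=bot.state(); print(s['time'],s['eef_pos'],s['ft_force'])
c=cap('wrist','w22.png'); cap('scene','s22.png'); cap('top','t22.png')
i=cv2.imread('pics/s22.png'); cv2.imwrite('pics/s22z.png',cv2.resize(i[150:270,210:370],None,fx=4.5,fy=4.5,interpolation=cv2.INTER_CUBIC))
E
```

```text
29.1667 [0.51066461 0.04417665 0.03064387] [-18.45564902   1.21865504  12.72562623]
```

View pics/w22.png

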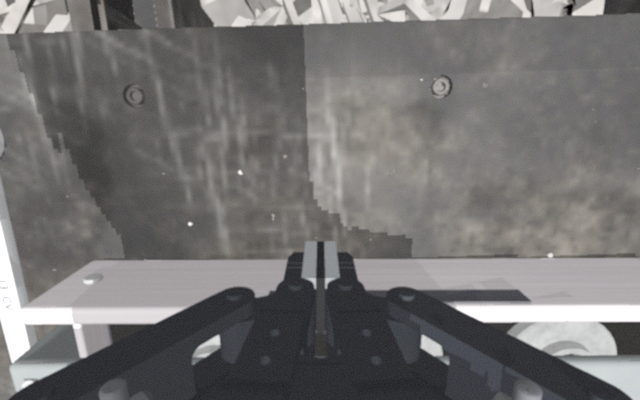

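View pics/s22z.png

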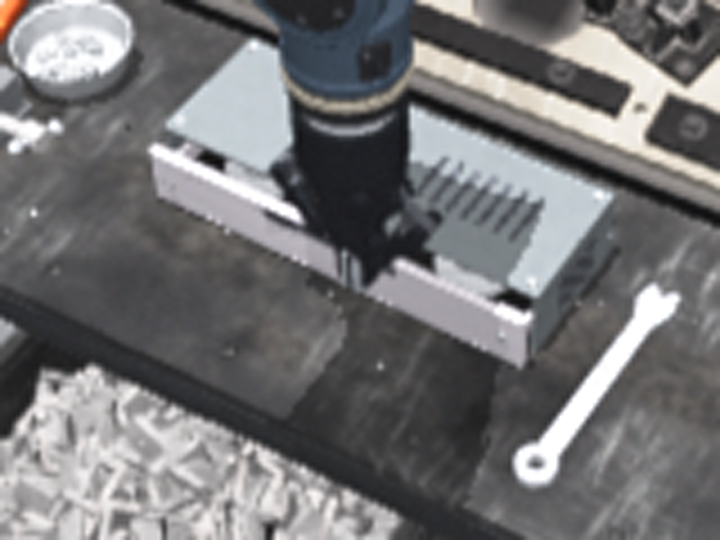

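Request:
{"fn": "play_rows", "kwargs": {
  "fingers": [0, 0, 0],
  "travel": [
    [0, 0, 0],
    [0, 0, 0],
    [0, 0, 0]
  ],
  "angular": [
    [0, 0, 0],
    [0, 0, 0],
    [0, 0, 0]
  ]
}}

```text
time: 29.57
eef_pos: [0.5111, 0.0442, 0.0307]
orientation: [[0.029, 1.0, -0.007], [1.0, -0.029, 0.0], [-0.0, -0.007, -1.0]]
ft_force: [-14.9, -0.0, 8.8]
width: -0.0001
```

```bash
python3 - <<'E'
from h import *
i=cv2.imread('pics/t22.png'); cv2.imwrite('pics/t22z.png',cv2.resize(i[130:240,230:380],None,fx=5,fy=5,interpolation=cv2.INTER_CUBIC))
s=bot.state(); print(s['eef_pos'],s['ft_force'],s['torque'],s['tau'])
E
```

```text
[0.51113054 0.04416378 0.0306616 ] [-14.88900402  -0.01935563   8.79431041] [0.19146051 2.89274377 0.10027763] [-1.29531663e+00 -5.45655656e+01  3.48520768e+01 -6.42434567e+00
 -7.18388278e-01  2.41481914e-02]
```

View pics/t22z.png

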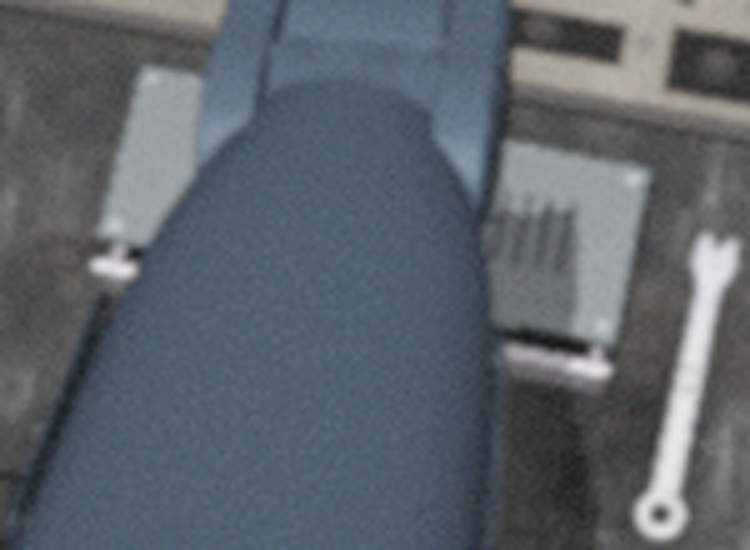

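Request:
{"fn": "play_rows", "kwargs": {
  "fingers": [0, 0, 0],
  "travel": [
    [2, 0, 0],
    [3, 0, 0],
    [3, 0, 0]
  ],
  "angular": [
    [0, 0, 0],
    [0, 0, 0],
    [0, 0, 0]
  ]
}}

```text
time: 29.82
eef_pos: [0.517, 0.0441, 0.0307]
orientation: [[0.029, 1.0, -0.003], [1.0, -0.029, -0.0], [-0.0, -0.003, -1.0]]
ft_force: [-3.8, -0.2, -3.1]
width: 0.0002
```

Request:
{"fn": "play_rows", "kwargs": {
  "fingers": [0, 0, 0, 0],
  "travel": [
    [1.5, 0, 0],
    [3, 0, 0],
    [4.5, 0, 0],
    [4.5, 0, 0]
  ],
  "angular": [
    [0, 0, 0],
    [0, 0, 0],
    [0, 0, 0],
    [0, 0, 0]
  ]
}}

```text
time: 30.15
eef_pos: [0.5216, 0.0441, 0.0312]
orientation: [[0.029, 1.0, -0.003], [1.0, -0.029, -0.0], [-0.0, -0.003, -1.0]]
ft_force: [-8.5, 0.2, 5.5]
width: 0.0003
```

Request:
{"fn": "play_rows", "kwargs": {
  "fingers": [0, 0, 0, 0],
  "travel": [
    [1.5, 0, 0],
    [3, 0, 0],
    [4, 0, 0],
    [4, 0, 0]
  ],
  "angular": [
    [0, 0, 0],
    [0, 0, 0],
    [0, 0, 0],
    [0, 0, 0]
  ]
}}

```text
time: 30.48
eef_pos: [0.5216, 0.0441, 0.0309]
orientation: [[0.029, 1.0, -0.009], [1.0, -0.029, 0.0], [-0.0, -0.009, -1.0]]
ft_force: [-22.3, 0.7, 16.6]
width: 0.0004
```

```bash
python3 - <<'E'
from h import *
s=bot.state(); print(s['time'],s['eef_pos'],s['ft_force'])
cap('scene','s23.png'); cap('wrist','w23.png')
i=cv2.imread('pics/s23.png'); cv2.imwrite('pics/s23z.png',cv2.resize(i[150:270,210:370],None,fx=4.5,fy=4.5,interpolation=cv2.INTER_CUBIC))
E
```

```text
30.4833 [0.52163582 0.04410819 0.03086262] [-22.33444872   0.66012395  16.60527011]
```

View pics/s23z.png

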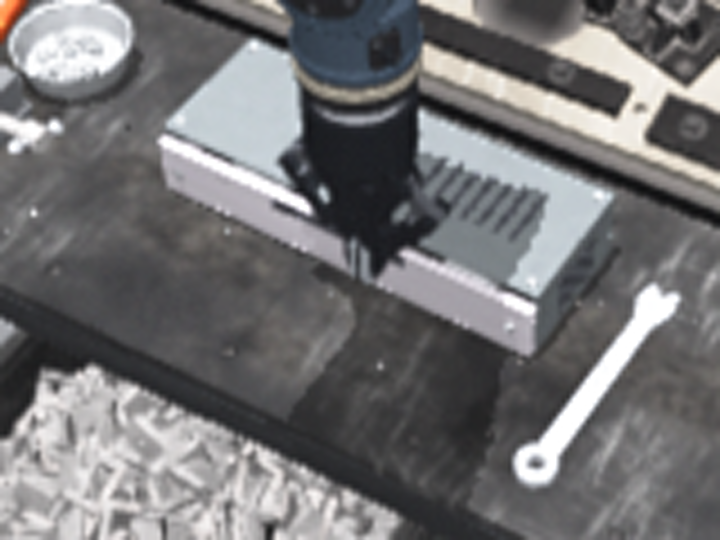

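Request:
{"fn": "play_rows", "kwargs": {
  "fingers": [0, 0, 0, 0, 0, 0, 0, 0, 0],
  "travel": [
    [-15, 0, 0],
    [-40, 0, 0],
    [-65, 0, 10],
    [-90, 0, 50],
    [-90, 0, 90],
    [-90, 0, 130],
    [-90, 0, 160],
    [-90, 0, 160],
    [-90, 0, 160]
  ],
  "angular": [
    [0, 0, 0],
    [0, 0, 0],
    [0, 0, 0],
    [0, 0, 0],
    [0, 0, 0],
    [0, 0, 0],
    [0, 0, 0],
    [0, 0, 0],
    [0, 0, 0]
  ]
}}

```text
time: 31.33
eef_pos: [0.4393, 0.0444, 0.1937]
orientation: [[0.029, 1.0, 0.007], [1.0, -0.029, 0.0], [0.001, 0.007, -1.0]]
ft_force: [-0.5, -0.7, -0.4]
width: 0.0
```

```bash
python3 - <<'E'
from h import *
s=bot.state(); print(s['time'],s['eef_pos'],s['ft_force'])
cap('wrist','w24.png');cap('scene','s24.png')
i=cv2.imread('pics/s24.png'); cv2.imwrite('pics/s24z.png',cv2.resize(i[150:270,210:370],None,fx=4.5,fy=4.5,interpolation=cv2.INTER_CUBIC))
E
```

```text
31.3333 [0.43929825 0.04436383 0.19372813] [-0.54690464 -0.6516554  -0.37973214]
```

View pics/w24.png

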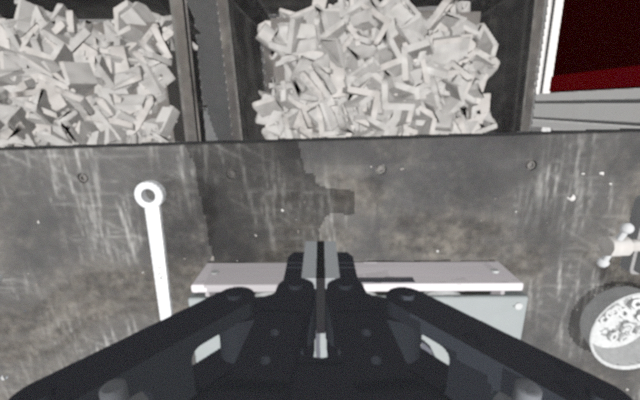

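View pics/s24z.png

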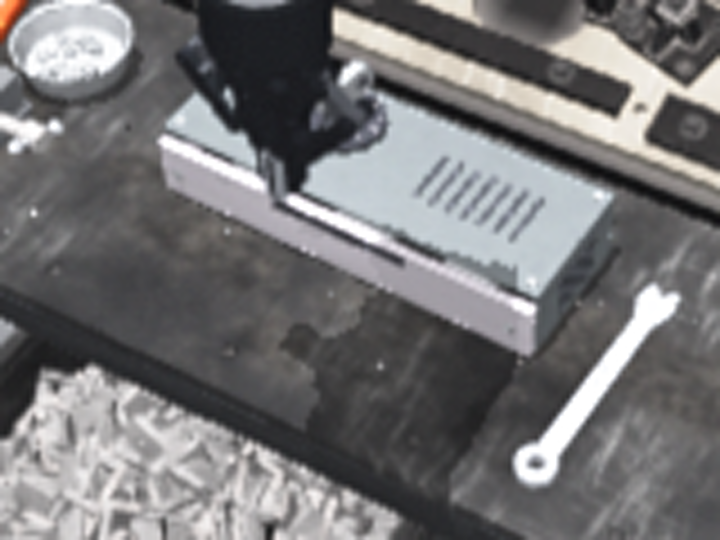

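Request:
{"fn": "play_rows", "kwargs": {
  "fingers": [20, 60, 60, 60, 60, 60, 60, 60],
  "travel": [
    [20, 10, 15],
    [50, 25, 30],
    [85, 40, 30],
    [120, 55, 30],
    [150, 68, 30],
    [168, 75, 30],
    [168, 75, 30],
    [168, 75, 30]
  ],
  "angular": [
    [0, 0, 0],
    [0, 0, 0],
    [0, 0, 0],
    [0, 0, 0],
    [0, 0, 0],
    [0, 0, 0],
    [0, 0, 0],
    [0, 0, 0]
  ]
}}

```text
time: 32.1
eef_pos: [0.6049, 0.1194, 0.2185]
orientation: [[0.028, 1.0, -0.004], [1.0, -0.028, -0.001], [-0.001, -0.004, -1.0]]
ft_force: [0.2, 0.4, -0.3]
width: 0.0604
```

```bash
python3 - <<'E'
from h import *
s=bot.state(); print(s['time'],s['eef_pos'],s['ft_force'],s['qpos'])
c=cap('wrist','w25.png'); print(w2p(c,(.61,.12,.112)))
E
```

```text
32.1 [0.6048888  0.11937466 0.21851775] [ 0.15863707  0.38514172 -0.27385762] [ 1.94937095e-01  4.04809247e-01  1.97401464e-01  1.36728527e+00
 -1.83144792e-04  2.23266180e-01]
[322.56710677 207.64050159]
```

View pics/w25.png

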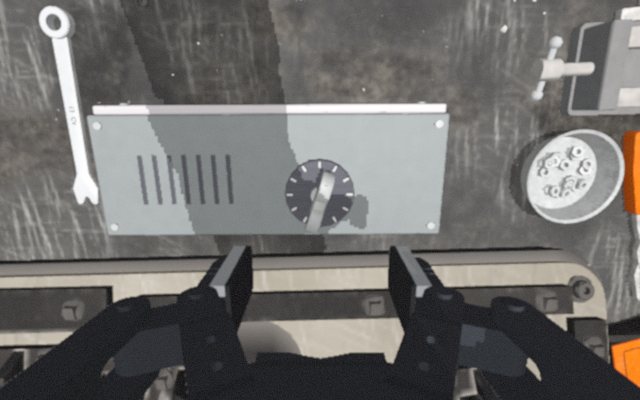

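```bash
python3 - <<'E'
from h import *
c=cap('wrist')
i=cv2.cvtColor(c['frame'],cv2.COLOR_RGB2BGR)
cv2.imwrite('pics/z25.png',cv2.resize(i[145:245,270:370],None,fx=6,fy=6,interpolation=cv2.INTER_CUBIC))
print(bot.state()['eef_pos'])
E
```

```text
[0.60387785 0.11884466 0.21992504]
```

View pics/z25.png

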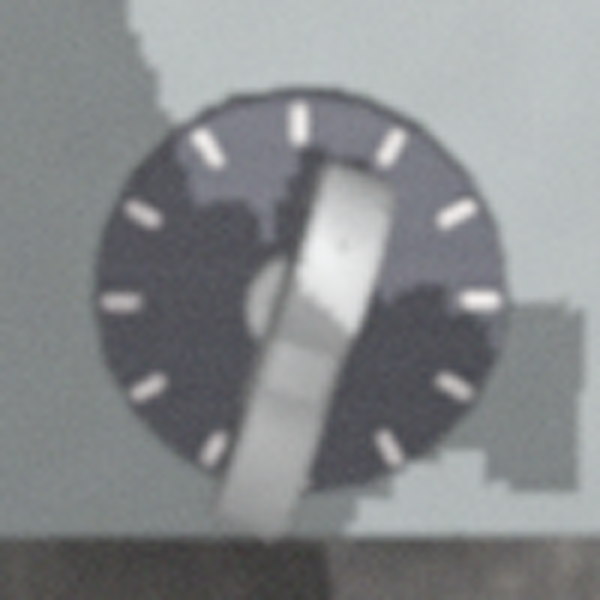

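```bash
cat > ov.py <<'E'
from h import *
import sys
c=cap('wrist')
u0,v0,w,k=[float(a) for a in sys.argv[2:6]]
i=cv2.cvtColor(c['frame'],cv2.COLOR_RGB2BGR)
i=cv2.resize(i[int(v0):int(v0+w),int(u0):int(u0+w)],None,fx=k,fy=k,interpolation=cv2.INTER_CUBIC)
x,y,a=[float(q) for q in sys.argv[6:9]]; a=np.radians(a)
R=np.array([[np.cos(a),-np.sin(a)],[np.sin(a),np.cos(a)]])
for z,col in [(.112,(0,0,255)),(.084,(0,255,0))]:
    P=[w2p(c,[*(np.array([x,y])+R@np.array(q)),z]) for q in [(.026,.005),(-.026,.005),(-.026,-.005),(.026,-.005)]]
    P=((np.array(P)+.5-[u0,v0])*k-.5).astype(int); cv2.polylines(i,[P],True,col,1)
t=np.linspace(0,2*np.pi,60)
P=np.array([w2p(c,[x+.031*np.cos(s),y+.031*np.sin(s),.070]) for s in t]);P=((P+.5-[u0,v0])*k-.5).astype(int); cv2.polylines(i,[P],True,(255,0,0),1)
cv2.imwrite('pics/'+sys.argv[1],i)
E
python3 ov.py o1.png 270 145 100 6 .605 .119 -14
```

```text
(no output)
```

View pics/o1.png

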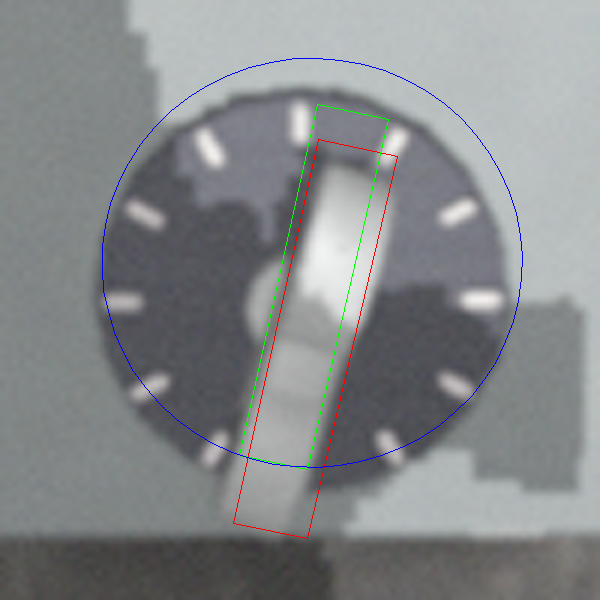

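```bash
python3 ov.py o2.png 270 145 100 6 .6092 .1176 -15.5
```

```text
(no output)
```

View pics/o2.png

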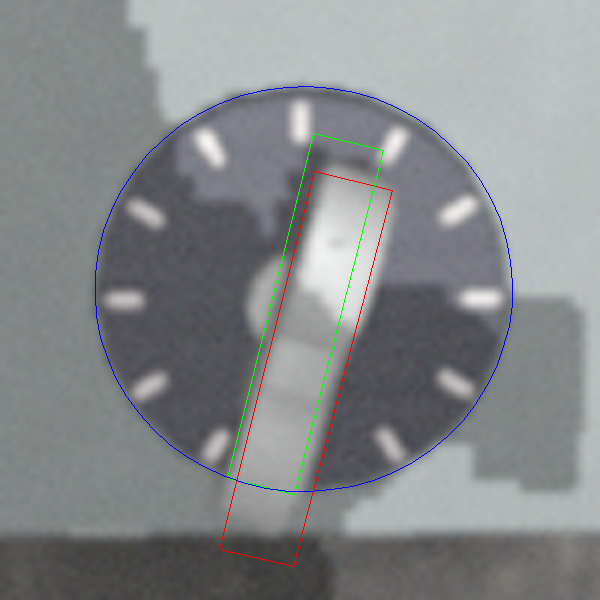

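Request:
{"fn": "play_rows", "kwargs": {
  "fingers": [40, 40, 40, 40, 40, 40, 40, 40, 40, 40, 40, 40],
  "travel": [
    [1, 0, 0],
    [2, 0, 0],
    [3, 0, 0],
    [4, -1, 0],
    [5, -1, 0],
    [5, -1, 0],
    [5, -1, 0],
    [5, -1, 0],
    [5, -1, 0],
    [5, -1, 0],
    [5, -1, 0],
    [5, -1, 0]
  ],
  "angular": [
    [0, 0, 7],
    [0, 0, 14],
    [0, 0, 21],
    [0, 0, 28],
    [0, 0, 35],
    [0, 0, 42],
    [0, 0, 49],
    [0, 0, 56],
    [0, 0, 63],
    [0, 0, 70],
    [0, 0, 77],
    [0, 0, 83]
  ]
}}

```text
time: 33.3
eef_pos: [0.6092, 0.1177, 0.2219]
orientation: [[-0.989, 0.145, 0.001], [0.145, 0.989, 0.0], [-0.001, 0.0, -1.0]]
ft_force: [-0.3, 0.2, -0.0]
width: 0.0401
```

Request:
{"fn": "play_rows", "kwargs": {
  "fingers": [40, 40, 40, 40, 40, 40, 40, 40, 40, 40, 40, 40],
  "travel": [
    [0, 0, 0],
    [0, 0, 0],
    [0, 0, 0],
    [0, 0, 0],
    [0, 0, 0],
    [0, 0, 0],
    [0, 0, 0],
    [0, 0, 0],
    [0, 0, 0],
    [0, 0, 0],
    [0, 0, 0],
    [0, 0, 0]
  ],
  "angular": [
    [0, 0, 7],
    [0, 0, 14],
    [0, 0, 21],
    [0, 0, 28],
    [0, 0, 35],
    [0, 0, 42],
    [0, 0, 49],
    [0, 0, 56],
    [0, 0, 63],
    [0, 0, 70],
    [0, 0, 77],
    [0, 0, 83]
  ]
}}

```text
time: 34.3
eef_pos: [0.6092, 0.1178, 0.2219]
orientation: [[-0.264, -0.965, 0.001], [-0.965, 0.264, 0.0], [-0.0, -0.001, -1.0]]
ft_force: [0.2, -0.8, 0.5]
width: 0.0402
```

Request:
{"fn": "play_rows", "kwargs": {
  "fingers": [40, 40, 40],
  "travel": [
    [0, 0, 0],
    [0, 0, 0],
    [0, 0, 0]
  ],
  "angular": [
    [0, 0, 0],
    [0, 0, 0],
    [0, 0, 0]
  ]
}}

```text
time: 34.55
eef_pos: [0.6096, 0.118, 0.2216]
orientation: [[-0.273, -0.962, 0.0], [-0.962, 0.273, 0.0], [-0.0, -0.0, -1.0]]
ft_force: [0.0, 0.5, -0.0]
width: 0.0403
```

```bash
python3 - <<'E'
from h import *
s=bot.state(); print(s['time'],s['eef_pos'],s['ft_force'],s['qpos']); o=s['orientation']; print(np.degrees(np.arctan2(o[1][0],o[0][0])))
c=cap('wrist','w26.png'); print(w2p(c,(.6092,.1176,.112)))
E
```

```text
34.55 [0.60955725 0.11796744 0.22161436] [ 0.00329224  0.48023092 -0.0226673 ] [ 1.91139099e-01  4.08288282e-01  2.10768849e-01  1.37282828e+00
  5.53619325e-05 -2.67363060e+00]
-105.86078331190774
[319.02460554 196.75651413]
```

View pics/w26.png

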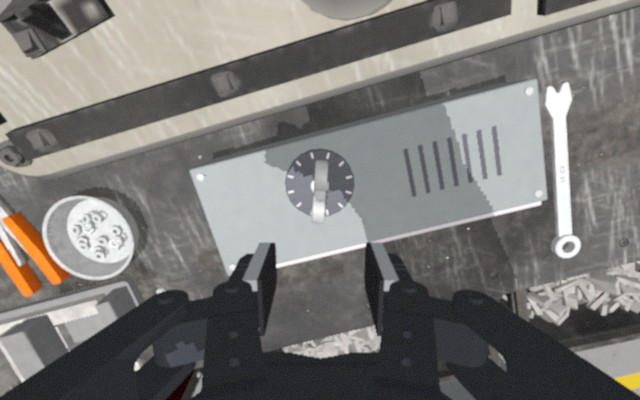

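```bash
python3 ov.py o3.png 270 135 100 6 .6092 .1176 -15.5
```

```text
(no output)
```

View pics/o3.png

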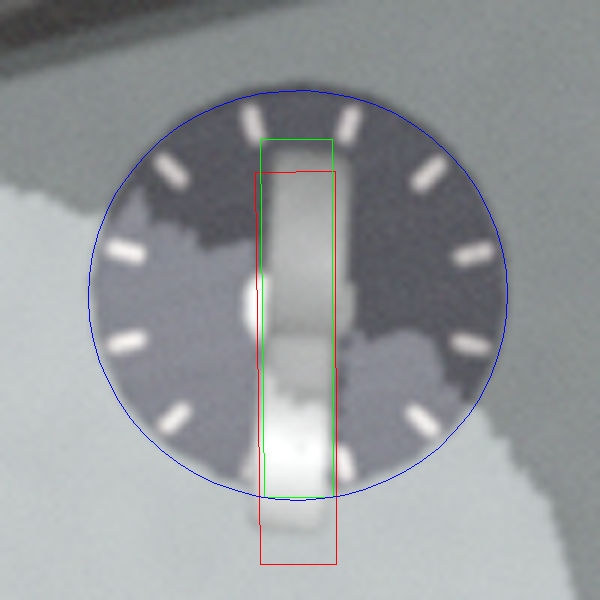

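Request:
{"fn": "play_rows", "kwargs": {
  "fingers": [40, 40, 40, 40, 40, 40, 40, 40],
  "travel": [
    [0, 0, -25],
    [0, 0, -60],
    [0, 0, -95],
    [0, 0, -115],
    [0, 0, -130],
    [0, 0, -138],
    [0, 0, -139],
    [0, 0, -139]
  ],
  "angular": [
    [0, 0, -1],
    [0, 0, -1.5],
    [0, 0, -1.5],
    [0, 0, -1.5],
    [0, 0, -1.5],
    [0, 0, -1.5],
    [0, 0, -1.5],
    [0, 0, -1.5]
  ]
}}

```text
time: 35.32
eef_pos: [0.61, 0.1182, 0.0825]
orientation: [[-0.295, -0.955, 0.0], [-0.955, 0.295, 0.0], [-0.0, -0.0, -1.0]]
ft_force: [-0.7, 0.1, 0.3]
width: 0.0402
```

Request:
{"fn": "play_rows", "kwargs": {
  "fingers": [25, 10, 0, 0, 0, 0],
  "travel": [
    [0, 0, 0],
    [0, 0, 0],
    [0, 0, 0],
    [0, 0, 0],
    [0, 0, 0],
    [0, 0, 0]
  ],
  "angular": [
    [0, 0, 0],
    [0, 0, 0],
    [0, 0, 0],
    [0, 0, 0],
    [0, 0, 0],
    [0, 0, 0]
  ]
}}

```text
time: 35.82
eef_pos: [0.6106, 0.1184, 0.0836]
orientation: [[-0.295, -0.956, 0.002], [-0.956, 0.295, 0.001], [-0.001, -0.002, -1.0]]
ft_force: [-1.2, 0.8, 5.7]
width: 0.0089
```

```bash
python3 - <<'E'
from h import *
s=bot.state(); print(s['time'],s['eef_pos'],s['ft_force'],s['torque'],s['width']); o=s['orientation']; print(np.degrees(np.arctan2(o[1][0],o[0][0])))
c=cap('wrist','w27.png')
E
```

```text
35.8167 [0.6106307  0.11844776 0.08363612] [-1.24700138  0.75455769  5.67430403] [ 0.1078941   0.18730056 -0.03835671] 0.008946267962782218
-107.15251368745207
```

View pics/w27.png

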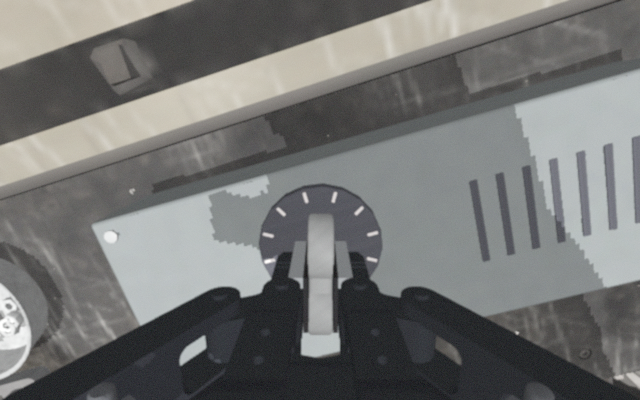

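Request:
{"fn": "play_rows", "kwargs": {
  "fingers": [0, 0, 0, 0, 0, 0, 0, 0, 0, 0, 0, 0],
  "travel": [
    [0, 0, 0],
    [0, 0, 0],
    [0, 0, 0],
    [0, 0, 0],
    [0, 0, 0],
    [0, 0, 0],
    [0, 0, 0],
    [0, 0, 0],
    [0, 0, 0],
    [0, 0, 0],
    [0, 0, 0],
    [0, 0, 0]
  ],
  "angular": [
    [0, 0, -4],
    [0, 0, -8],
    [0, 0, -12],
    [0, 0, -16],
    [0, 0, -20],
    [0, 0, -24],
    [0, 0, -28],
    [0, 0, -32],
    [0, 0, -36],
    [0, 0, -40],
    [0, 0, -40],
    [0, 0, -40]
  ]
}}

```text
time: 36.87
eef_pos: [0.6109, 0.1188, 0.0836]
orientation: [[-0.84, -0.542, 0.003], [-0.542, 0.84, 0.001], [-0.003, -0.0, -1.0]]
ft_force: [-0.1, 1.6, 5.9]
width: 0.0092
```

```bash
python3 - <<'E'
from h import *
s=bot.state(); print(s['time'],s['eef_pos'],s['ft_force'],s['torque'],s['width']); o=s['orientation']; print(np.degrees(np.arctan2(o[1][0],o[0][0])))
c=cap('wrist','w28.png')
E
```

```text
36.8667 [0.61091634 0.11879709 0.08364336] [-0.08755068  1.59577395  5.91248469] [ 0.38206441 -0.03050661 -0.06616526] 0.009201859388382038
-147.1631344830606
```

View pics/w28.png

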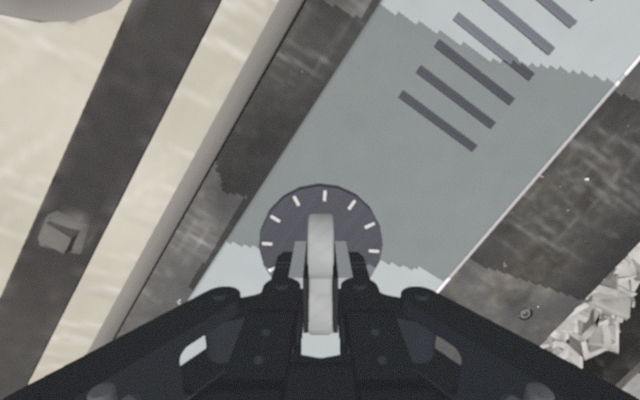

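Request:
{"fn": "play_rows", "kwargs": {
  "fingers": [0, 0, 0, 0, 0, 0, 0, 0, 0, 0, 0, 0],
  "travel": [
    [0, 0, 0],
    [0, 0, 0],
    [0, 0, 0],
    [0, 0, 0],
    [0, 0, 0],
    [0, 0, 0],
    [0, 0, 0],
    [0, 0, 0],
    [0, 0, 0],
    [0, 0, 0],
    [0, 0, 0],
    [0, 0, 0]
  ],
  "angular": [
    [0, 0, -4],
    [0, 0, -8],
    [0, 0, -12],
    [0, 0, -16],
    [0, 0, -20],
    [0, 0, -24],
    [0, 0, -28],
    [0, 0, -32],
    [0, 0, -36],
    [0, 0, -40],
    [0, 0, -42],
    [0, 0, -42]
  ]
}}

```text
time: 37.92
eef_pos: [0.6113, 0.1189, 0.0836]
orientation: [[-0.987, 0.16, 0.004], [0.16, 0.987, 0.001], [-0.003, 0.002, -1.0]]
ft_force: [1.5, 2.7, 6.1]
width: 0.0091
```

Request:
{"fn": "play_rows", "kwargs": {
  "fingers": [0, 0, 0, 0, 0, 0, 0, 0, 0, 0, 0, 0],
  "travel": [
    [0, 0, 0],
    [0, 0, 0],
    [0, 0, 0],
    [0, 0, 0],
    [0, 0, 0],
    [0, 0, 0],
    [0, 0, 0],
    [0, 0, 0],
    [0, 0, 0],
    [0, 0, 0],
    [0, 0, 0],
    [0, 0, 0]
  ],
  "angular": [
    [0, 0, -4],
    [0, 0, -8],
    [0, 0, -12],
    [0, 0, -16],
    [0, 0, -20],
    [0, 0, -24],
    [0, 0, -28],
    [0, 0, -32],
    [0, 0, -36],
    [0, 0, -40],
    [0, 0, -42],
    [0, 0, -42]
  ]
}}

```text
time: 38.92
eef_pos: [0.6118, 0.1187, 0.0837]
orientation: [[-0.627, 0.779, 0.004], [0.779, 0.627, 0.001], [-0.002, 0.004, -1.0]]
ft_force: [4.3, 2.9, 5.3]
width: 0.0089
```

Request:
{"fn": "play_rows", "kwargs": {
  "fingers": [0, 0, 0, 0, 0, 0, 0, 0, 0, 0, 0, 0],
  "travel": [
    [0, 0, 0],
    [0, 0, 0],
    [0, 0, 0],
    [0, 0, 0],
    [0, 0, 0],
    [0, 0, 0],
    [0, 0, 0],
    [0, 0, 0],
    [0, 0, 0],
    [0, 0, 0],
    [0, 0, 0],
    [0, 0, 0]
  ],
  "angular": [
    [0, 0, -4],
    [0, 0, -8],
    [0, 0, -12],
    [0, 0, -16],
    [0, 0, -20],
    [0, 0, -24],
    [0, 0, -28],
    [0, 0, -32],
    [0, 0, -36],
    [0, 0, -40],
    [0, 0, -42],
    [0, 0, -42]
  ]
}}

```text
time: 39.92
eef_pos: [0.6119, 0.1182, 0.0837]
orientation: [[0.056, 0.998, 0.004], [0.998, -0.056, 0.0], [0.0, 0.004, -1.0]]
ft_force: [5.7, -0.2, 3.5]
width: 0.0091
```

```bash
python3 - <<'E'
from h import *
s=bot.state(); print(s['time'],s['eef_pos'],s['ft_force'],s['torque'],s['width'],s['qpos'][5]); o=s['orientation']; print(np.degrees(np.arctan2(o[1][0],o[0][0])))
c=cap('wrist','w29.png')
E
```

```text
39.9167 [0.61186581 0.11823479 0.08365944] [ 5.73298498 -0.165653    3.51082502] [-0.02612766 -0.77696646 -0.06166776] 0.009057847513186168 0.2473100768269587
86.7857336786195
```

View pics/w29.png

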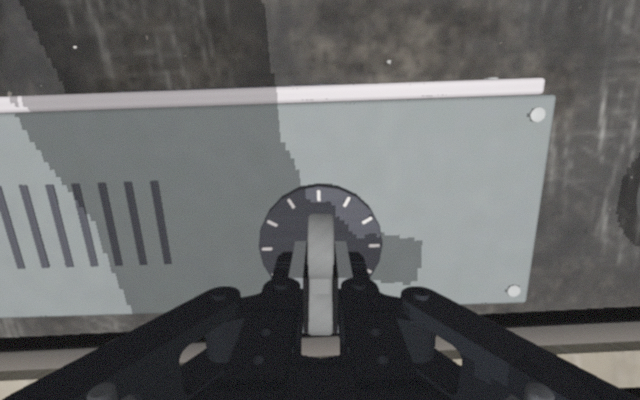

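Request:
{"fn": "play_rows", "kwargs": {
  "fingers": [0, 0, 0, 0, 0, 0, 0, 0, 0, 0, 0, 0],
  "travel": [
    [0, 0, 0],
    [0, 0, 0],
    [0, 0, 0],
    [0, 0, 0],
    [0, 0, 0],
    [0, 0, 0],
    [0, 0, 0],
    [0, 0, 0],
    [0, 0, 0],
    [0, 0, 0],
    [0, 0, 0],
    [0, 0, 0]
  ],
  "angular": [
    [0, 0, -4],
    [0, 0, -8],
    [0, 0, -12],
    [0, 0, -16],
    [0, 0, -20],
    [0, 0, -24],
    [0, 0, -28],
    [0, 0, -32],
    [0, 0, -36],
    [0, 0, -40],
    [0, 0, -42],
    [0, 0, -42]
  ]
}}

```text
time: 40.97
eef_pos: [0.6117, 0.1178, 0.0837]
orientation: [[0.71, 0.704, 0.004], [0.704, -0.71, -0.001], [0.002, 0.003, -1.0]]
ft_force: [3.8, -2.1, 6.5]
width: 0.0089
```

Request:
{"fn": "play_rows", "kwargs": {
  "fingers": [0, 0, 0, 0, 0, 0, 0, 0, 0, 0, 0, 0],
  "travel": [
    [0, 0, 0],
    [0, 0, 0],
    [0, 0, 0],
    [0, 0, 0],
    [0, 0, 0],
    [0, 0, 0],
    [0, 0, 0],
    [0, 0, 0],
    [0, 0, 0],
    [0, 0, 0],
    [0, 0, 0],
    [0, 0, 0]
  ],
  "angular": [
    [0, 0, -4],
    [0, 0, -8],
    [0, 0, -12],
    [0, 0, -16],
    [0, 0, -20],
    [0, 0, -24],
    [0, 0, -28],
    [0, 0, -32],
    [0, 0, -36],
    [0, 0, -40],
    [0, 0, -42],
    [0, 0, -42]
  ]
}}

```text
time: 41.97
eef_pos: [0.6112, 0.1176, 0.0836]
orientation: [[0.999, 0.048, 0.003], [0.048, -0.999, -0.001], [0.003, 0.001, -1.0]]
ft_force: [1.7, -2.9, 7.1]
width: 0.0088
```

Request:
{"fn": "play_rows", "kwargs": {
  "fingers": [0, 0, 0, 0, 0, 0, 0, 0, 0, 0, 0, 0],
  "travel": [
    [0, 0, 0],
    [0, 0, 0],
    [0, 0, 0],
    [0, 0, 0],
    [0, 0, 0],
    [0, 0, 0],
    [0, 0, 0],
    [0, 0, 0],
    [0, 0, 0],
    [0, 0, 0],
    [0, 0, 0],
    [0, 0, 0]
  ],
  "angular": [
    [0, 0, -4],
    [0, 0, -8],
    [0, 0, -12],
    [0, 0, -16],
    [0, 0, -20],
    [0, 0, -24],
    [0, 0, -28],
    [0, 0, -32],
    [0, 0, -36],
    [0, 0, -40],
    [0, 0, -42],
    [0, 0, -42]
  ]
}}

```text
time: 42.97
eef_pos: [0.6108, 0.1178, 0.0836]
orientation: [[0.775, -0.632, 0.002], [-0.632, -0.775, -0.0], [0.002, -0.001, -1.0]]
ft_force: [0.5, -1.8, 9.4]
width: 0.0087
```

```bash
python3 - <<'E'
from h import *
s=bot.state(); print(s['time'],s['eef_pos'],s['ft_force'],s['torque'],s['width'],s['qpos'][5]); o=s['orientation']; print(np.degrees(np.arctan2(o[1][0],o[0][0])))
c=cap('wrist','w30.png')
E
```

```text
42.9667 [0.61080159 0.11777897 0.08359878] [ 0.4824593  -1.76158624  9.41528472] [-0.35875769 -0.07123271 -0.02246958] 0.008668908154602495 2.4463475734158617
-39.22657896252152
```

View pics/w30.png

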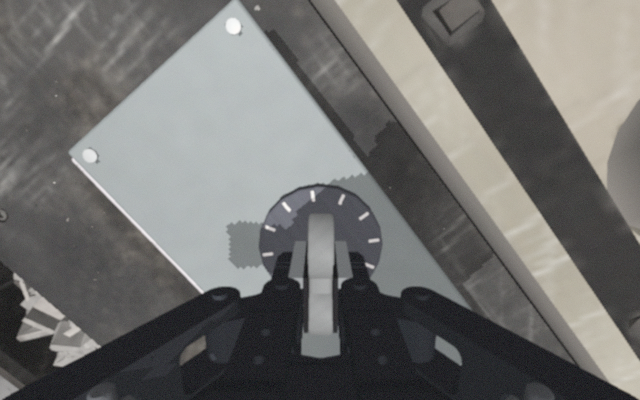

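Request:
{"fn": "play_rows", "kwargs": {
  "fingers": [40, 40, 40, 40, 40, 40, 40, 40, 40, 40, 40, 40],
  "travel": [
    [0, 0, 0],
    [0, 0, 0],
    [0, 0, 0],
    [0, 0, 25],
    [0, 0, 55],
    [0, 0, 60],
    [0, 0, 60],
    [0, 0, 60],
    [0, 0, 60],
    [0, 0, 60],
    [0, 0, 60],
    [0, 0, 60]
  ],
  "angular": [
    [0, 0, 0],
    [0, 0, 0],
    [0, 0, 0],
    [0, 0, 0],
    [0, 0, 0],
    [0, 0, 7],
    [0, 0, 14],
    [0, 0, 21],
    [0, 0, 28],
    [0, 0, 35],
    [0, 0, 42],
    [0, 0, 49]
  ]
}}

```text
time: 44.02
eef_pos: [0.6096, 0.1182, 0.1419]
orientation: [[0.984, 0.178, -0.001], [0.178, -0.984, -0.0], [-0.001, 0.0, -1.0]]
ft_force: [0.2, 0.1, -0.0]
width: 0.0398
```

Request:
{"fn": "play_rows", "kwargs": {
  "fingers": [40, 40, 40, 40, 40, 40, 40, 40, 40, 40, 40, 40],
  "travel": [
    [0, 0, 0],
    [0, 0, 0],
    [0, 0, 0],
    [0, 0, 0],
    [0, 0, 0],
    [0, 0, 0],
    [0, 0, 0],
    [0, 0, 0],
    [0, 0, 0],
    [0, 0, 0],
    [0, 0, 0],
    [0, 0, 0]
  ],
  "angular": [
    [0, 0, 7],
    [0, 0, 14],
    [0, 0, 21],
    [0, 0, 28],
    [0, 0, 35],
    [0, 0, 42],
    [0, 0, 49],
    [0, 0, 56],
    [0, 0, 63],
    [0, 0, 70],
    [0, 0, 77],
    [0, 0, 83]
  ]
}}

```text
time: 45.02
eef_pos: [0.6095, 0.1181, 0.1419]
orientation: [[-0.057, 0.998, -0.001], [0.998, 0.057, -0.0], [-0.0, -0.001, -1.0]]
ft_force: [0.7, 0.1, -0.0]
width: 0.04
```

Request:
{"fn": "play_rows", "kwargs": {
  "fingers": [40, 40, 40, 40, 40, 40, 40, 40, 40],
  "travel": [
    [0, 0, 0],
    [0, 0, 0],
    [0, 0, 0],
    [0, 0, 0],
    [0, 0, 0],
    [0, 0, 0],
    [0, 0, 0],
    [0, 0, 0],
    [0, 0, 0]
  ],
  "angular": [
    [0, 0, 7],
    [0, 0, 14],
    [0, 0, 21],
    [0, 0, 28],
    [0, 0, 35],
    [0, 0, 42],
    [0, 0, 48],
    [0, 0, 48],
    [0, 0, 48]
  ]
}}

```text
time: 45.77
eef_pos: [0.6096, 0.1182, 0.142]
orientation: [[-0.774, 0.634, -0.001], [0.634, 0.774, -0.0], [0.0, -0.001, -1.0]]
ft_force: [0.4, 0.5, 0.4]
width: 0.0399
```

```bash
python3 - <<'E'
from h import *
s=bot.state(); print(s['time'],s['eef_pos'],s['ft_force'],s['torque'],s['width'],s['qpos'][5]); o=s['orientation']; print(np.degrees(np.arctan2(o[1][0],o[0][0])))
c=cap('wrist','w31.png')
E
```

```text
45.7667 [0.60963686 0.1181735  0.14196909] [0.37131941 0.53250296 0.35662002] [ 0.03154555 -0.01205169  0.04525415] 0.03987266079037449 -0.6930266694448364
140.68084951378435
```

View pics/w31.png

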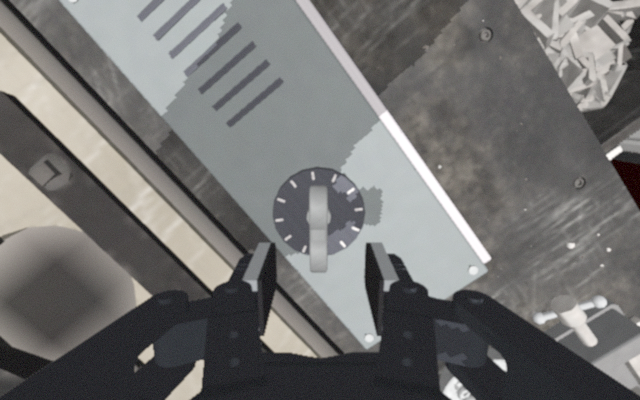

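Aligned with the wing (column 318). Down and grip.

Request:
{"fn": "play_rows", "kwargs": {
  "fingers": [40, 40, 40, 40, 25, 10, 0, 0, 0, 0],
  "travel": [
    [0, 0, -25],
    [0, 0, -50],
    [0, 0, -59],
    [0, 0, -59],
    [0, 0, -59],
    [0, 0, -59],
    [0, 0, -59],
    [0, 0, -59],
    [0, 0, -59],
    [0, 0, -59]
  ],
  "angular": [
    [0, 0, 0],
    [0, 0, 0],
    [0, 0, 0],
    [0, 0, 0],
    [0, 0, 0],
    [0, 0, 0],
    [0, 0, 0],
    [0, 0, 0],
    [0, 0, 0],
    [0, 0, 0]
  ]
}}

```text
time: 46.65
eef_pos: [0.611, 0.1181, 0.0849]
orientation: [[-0.775, 0.632, 0.003], [0.632, 0.775, 0.0], [-0.002, 0.002, -1.0]]
ft_force: [0.8, -2.1, 6.0]
width: 0.0089
```

Request:
{"fn": "play_rows", "kwargs": {
  "fingers": [0, 0, 0, 0, 0, 0, 0, 0, 0],
  "travel": [
    [0, 0, 0],
    [0, 0, 0],
    [0, 0, 0],
    [0, 0, 0],
    [0, 0, 0],
    [0, 0, 0],
    [0, 0, 0],
    [0, 0, 0],
    [0, 0, 0]
  ],
  "angular": [
    [0, 0, -4],
    [0, 0, -8],
    [0, 0, -12],
    [0, 0, -16],
    [0, 0, -20],
    [0, 0, -24],
    [0, 0, -28],
    [0, 0, -28],
    [0, 0, -28]
  ]
}}

```text
time: 47.4
eef_pos: [0.611, 0.1183, 0.0848]
orientation: [[-0.388, 0.922, 0.003], [0.922, 0.388, 0.0], [-0.001, 0.003, -1.0]]
ft_force: [0.1, -2.3, 6.9]
width: 0.0091
```

```bash
python3 - <<'E'
from h import *
s=bot.state(); print(s['time'],s['eef_pos'],s['ft_force'],s['torque'],s['width'],s['qpos'][5]); o=s['orientation']; print(np.degrees(np.arctan2(o[1][0],o[0][0])))
E
```

```text
47.4 [0.61099757 0.11827107 0.08484687] [ 0.10653402 -2.27721959  6.92791865] [-0.23614026 -0.1148536   0.01816296] 0.009068835891242882 -0.20673722075317638
112.808430773253
```

Request:
{"fn": "play_rows", "kwargs": {
  "fingers": [0, 0, 0, 0],
  "travel": [
    [0, 0, 0],
    [0, 0, 0],
    [0, 0, 0],
    [0, 0, 0]
  ],
  "angular": [
    [0, 0, -3],
    [0, 0, -5],
    [0, 0, -7],
    [0, 0, -7]
  ]
}}

```text
time: 47.73
eef_pos: [0.611, 0.1183, 0.0848]
orientation: [[-0.271, 0.963, 0.003], [0.963, 0.271, 0.0], [-0.001, 0.003, -1.0]]
ft_force: [0.9, -1.2, 6.6]
width: 0.009
```

```bash
cat > st.py <<'E'
from h import *
s=bot.state(); o=s['orientation']; print(s['time'],np.round(s['eef_pos'],4),np.round(s['ft_force'],1),np.round(s['torque'],3),s['width'],np.round(np.degrees(np.arctan2(o[1][0],o[0][0])),2),'tau6',s['tau'][5])
E
python3 st.py
```

```text
47.7333 [0.611  0.1183 0.0848] [ 0.9 -1.2  6.6] [-0.23  -0.135 -0.037] 0.009029046560510725 105.72 tau6 0.5746436677873135
```

Request:
{"fn": "play_rows", "kwargs": {
  "fingers": [0, 0, 0],
  "travel": [
    [0, 0, 0],
    [0, 0, 0],
    [0, 0, 0]
  ],
  "angular": [
    [0, 0, -2],
    [0, 0, -2],
    [0, 0, -2]
  ]
}}

```text
time: 47.98
eef_pos: [0.611, 0.1183, 0.0848]
orientation: [[-0.24, 0.971, 0.003], [0.971, 0.24, 0.0], [-0.001, 0.003, -1.0]]
ft_force: [0.9, -1.8, 6.4]
width: 0.0088
```

```bash
python3 st.py
```

```text
47.9833 [0.611  0.1183 0.0848] [ 0.9 -1.8  6.4] [-0.301 -0.171  0.484] 0.008808050356192153 103.87 tau6 0.6470134668052197
```

Request:
{"fn": "play_rows", "kwargs": {
  "fingers": [0, 0, 0],
  "travel": [
    [0, 0, 0],
    [0, 0, 0],
    [0, 0, 0]
  ],
  "angular": [
    [0, 0, -2],
    [0, 0, -2],
    [0, 0, -2]
  ]
}}

```text
time: 48.23
eef_pos: [0.611, 0.1182, 0.0848]
orientation: [[-0.207, 0.978, 0.003], [0.978, 0.207, -0.0], [-0.001, 0.003, -1.0]]
ft_force: [-0.1, -2.4, 6.1]
width: 0.0089
```

```bash
python3 st.py
```

```text
48.2333 [0.611  0.1182 0.0848] [-0.1 -2.4  6.1] [-0.439 -0.182  1.203] 0.008852045392322625 101.92 tau6 1.3394779711961746
```

Request:
{"fn": "play_rows", "kwargs": {
  "fingers": [40, 40, 40, 40, 40, 40, 40, 40, 40],
  "travel": [
    [0, 0, 0],
    [0, 0, 0],
    [0, 0, 0],
    [0, 0, 30],
    [0, 0, 65],
    [0, 0, 100],
    [0, 0, 130],
    [0, 0, 135],
    [0, 0, 135]
  ],
  "angular": [
    [0, 0, 0],
    [0, 0, 0],
    [0, 0, 0],
    [0, 0, 0],
    [0, 0, 0],
    [0, 0, 0],
    [0, 0, 0],
    [0, 0, 0],
    [0, 0, 0]
  ]
}}

```text
time: 48.98
eef_pos: [0.6109, 0.1184, 0.2206]
orientation: [[-0.205, 0.979, 0.004], [0.979, 0.205, 0.001], [-0.0, 0.004, -1.0]]
ft_force: [1.5, -0.8, -0.5]
width: 0.0401
```

```bash
python3 st.py; python3 - <<'E'
from h import *
cap('wrist','w32.png')
E
python3 ov.py o4.png 270 145 100 6 .6095 .1178 14.8
```

```text
48.9833 [0.6109 0.1184 0.2206] [ 1.5 -0.8 -0.5] [ 0.007 -0.051  0.014] 0.04012943097059475 101.84 tau6 -7.782789452903671e-06
```

View pics/w32.png

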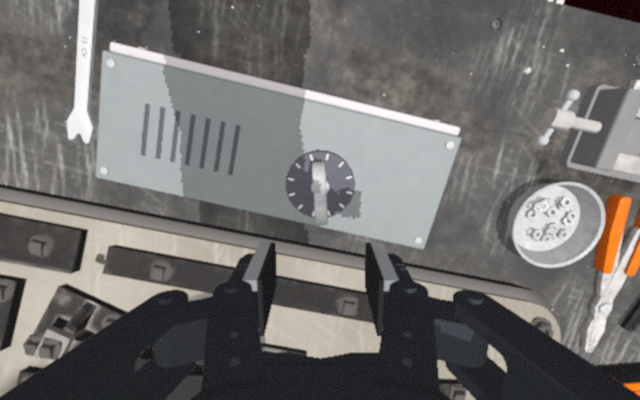

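View pics/o4.png

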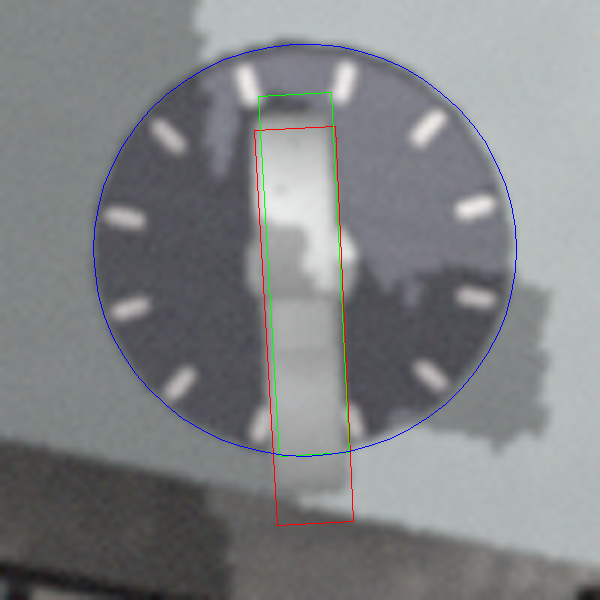

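```bash
python3 - <<'E'
from h import *
c=cap('wrist');
for a,b in [((200,65),(200,76)),((380,108),(380,119))]:
    print(p2w(c,a,.052),p2w(c,b,.062))
i=cv2.cvtColor(c['frame'],cv2.COLOR_RGB2BGR)
cv2.imwrite('pics/z32.png',cv2.resize(i[30:160,90:480],None,fx=2,fy=2,interpolation=cv2.INTER_CUBIC))
cap('scene','s33.png'); i=cv2.imread('pics/s33.png'); cv2.imwrite('pics/s33z.png',cv2.resize(i[130:310,150:470],None,fx=2.5,fy=2.5,interpolation=cv2.INTER_CUBIC))
E
```

```text
[ 0.52926327 -0.00334757  0.052     ] [0.53816809 0.00107708 0.062     ]
[0.53201576 0.154847   0.052     ] [0.54113235 0.15544999 0.062     ]
```

View pics/z32.png

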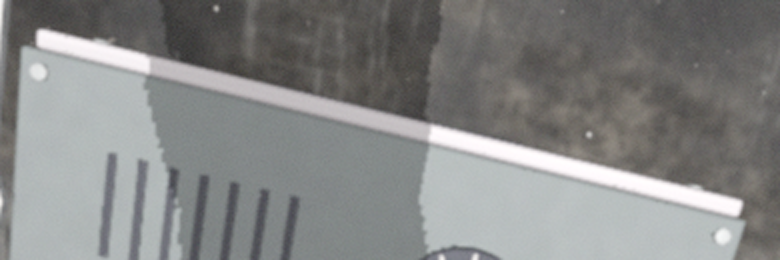

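View pics/s33z.png

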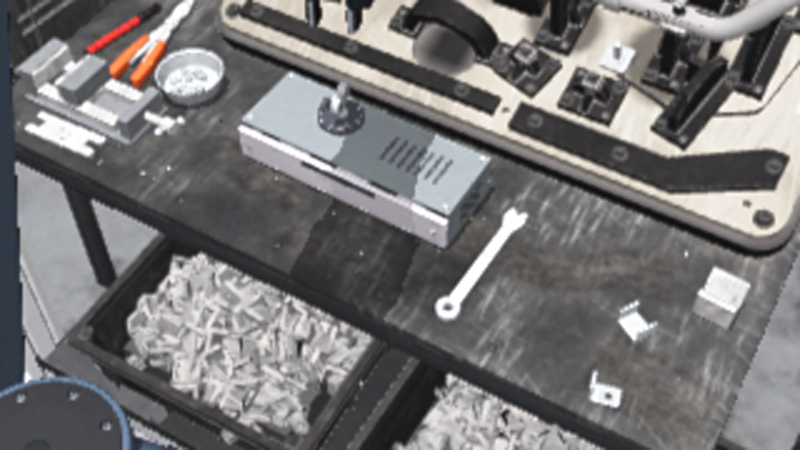

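Drawer flush (panel 8–9 mm ahead of the unit's face, i.e. its own thickness), spanner on the table, no rings left on the table, and the V-block, dish and brackets are where they were. I'm handing in.

```bash
python3 -c "
from workcell import bot
print(bot.finish_job())"
```

```text
the job is handed in; nothing more can be done
None
```

The job is done and handed in at about 49 s of robot time; no verdict was reported.

- **Spanner:** I lifted it out of the drawer and laid it flat on the table to the right of the unit.
- **Rings:** All three were on the table. I placed them in one row on the drawer floor; before closing, the wrist camera showed them flat, hub up and apart. I could not check them again after the drawer was shut.
- **Drawer:** It held at the sprung roller at about 15–18 N, more than the roughly 9 N expected from roller and friction, then went through. It stopped hard at about 22 N without moving further. The last picture puts the front panel 8–9 mm ahead of the unit's face, which matches its own 8 mm thickness, so it reads as fully home.
- **Timer key:** After that I wound it clockwise in small steps over two grips. The torque at the wrist jumped to 1.2 N m at the expected stop. After I let go, its angle in the picture matched 6.0 rad to within a degree or two; the starting angle was less certain, as two views differed by about 3°.
- **Left alone:** The V-block, dish and brackets look unmoved in the last picture, and the gripper was clear of everything when I handed in.
- **Readings that disagreed:** The finger opening read 5 mm (spanner, rings) and 1 mm (key) under the sizes given. The pictures showed every hold was sound.

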